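# Pack display modules into a nest box of hidden empty cells, then lay in the desiccant

### The job

Pack the black nest box: some of its cells are already full under their green pads, so feel for the empty ones by pressing the pads lightly (never lean hard on the box), and push every display-module carrier on the bench upright and fully home, one to an empty cell. When all the carriers are home, and not before, lay the upright desiccant canister on its side in the yellow-saddled cradle, centred along it, cap either way. Leave the other things on the bench where they are.

Things in the scene. Friction and masses are not known exactly. Their poses are not given: they have to be found in the camera images.
- rack: black nest box fixed to the bench, 164 mm (its x) by 312 mm (its y) by 90 mm high; 2 rows (84 mm apart along x) of 4 cells (82 mm apart along y), each 64 mm (x) by 50 mm (y), closed by a green pad whose top lies 3 mm below the rim; all look alike. Three or four cells, any of them, are full: their pads rest on a stored box and do not give (1 mm at most). Origin at the centre of the underside, z up
- cell0 (a point): centre of a cell's mouth, at rim height, 90 mm above the box's underside (cell0-3: -x row, cell4-7: +x row, each from -y to +y). If the cell is empty its pad is held by friction only: pushed with 5 to 7 N it slides down, 50 mm at most, and stays where left; a carrier pushed fully home stands on it with its underside 37 mm above the box's, its top 47 mm above the rim
- cell1 (a point): centre of a cell's mouth, at rim height, 90 mm above the box's underside (cell0-3: -x row, cell4-7: +x row, each from -y to +y). If the cell is empty its pad is held by friction only: pushed with 5 to 7 N it slides down, 50 mm at most, and stays where left; a carrier pushed fully home stands on it with its underside 37 mm above the box's, its top 47 mm above the rim
- cell2 (a point): centre of a cell's mouth, at rim height, 90 mm above the box's underside (cell0-3: -x row, cell4-7: +x row, each from -y to +y). If the cell is empty its pad is held by friction only: pushed with 5 to 7 N it slides down, 50 mm at most, and stays where left; a carrier pushed fully home stands on it with its underside 37 mm above the box's, its top 47 mm above the rim
- cell3 (a point): centre of a cell's mouth, at rim height, 90 mm above the box's underside (cell0-3: -x row, cell4-7: +x row, each from -y to +y). If the cell is empty its pad is held by friction only: pushed with 5 to 7 N it slides down, 50 mm at most, and stays where left; a carrier pushed fully home stands on it with its underside 37 mm above the box's, its top 47 mm above the rim
- cell4 (a point): centre of a cell's mouth, at rim height, 90 mm above the box's underside (cell0-3: -x row, cell4-7: +x row, each from -y to +y). If the cell is empty its pad is held by friction only: pushed with 5 to 7 N it slides down, 50 mm at most, and stays where left; a carrier pushed fully home stands on it with its underside 37 mm above the box's, its top 47 mm above the rim
- cell5 (a point): centre of a cell's mouth, at rim height, 90 mm above the box's underside (cell0-3: -x row, cell4-7: +x row, each from -y to +y). If the cell is empty its pad is held by friction only: pushed with 5 to 7 N it slides down, 50 mm at most, and stays where left; a carrier pushed fully home stands on it with its underside 37 mm above the box's, its top 47 mm above the rim
- cell6 (a point): centre of a cell's mouth, at rim height, 90 mm above the box's underside (cell0-3: -x row, cell4-7: +x row, each from -y to +y). If the cell is empty its pad is held by friction only: pushed with 5 to 7 N it slides down, 50 mm at most, and stays where left; a carrier pushed fully home stands on it with its underside 37 mm above the box's, its top 47 mm above the rim
- cell7 (a point): centre of a cell's mouth, at rim height, 90 mm above the box's underside (cell0-3: -x row, cell4-7: +x row, each from -y to +y). If the cell is empty its pad is held by friction only: pushed with 5 to 7 N it slides down, 50 mm at most, and stays where left; a carrier pushed fully home stands on it with its underside 37 mm above the box's, its top 47 mm above the rim
- module0: display-module carrier standing upright: black block 56 mm (its x) by 40 mm (its y) by 100 mm tall with a steel foot, dark screens on its broad faces and an orange strip on top; about 0.3 kg, weight low down; origin at the centre of its underside, z up; three or four are present (None = absent)
- module1: display-module carrier standing upright: black block 56 mm (its x) by 40 mm (its y) by 100 mm tall with a steel foot, dark screens on its broad faces and an orange strip on top; about 0.3 kg, weight low down; origin at the centre of its underside, z up; three or four are present (None = absent)
- module2: display-module carrier standing upright: black block 56 mm (its x) by 40 mm (its y) by 100 mm tall with a steel foot, dark screens on its broad faces and an orange strip on top; about 0.3 kg, weight low down; origin at the centre of its underside, z up; three or four are present (None = absent)
- module3: display-module carrier standing upright: black block 56 mm (its x) by 40 mm (its y) by 100 mm tall with a steel foot, dark screens on its broad faces and an orange strip on top; about 0.3 kg, weight low down; origin at the centre of its underside, z up; three or four are present (None = absent)
- canister: white desiccant canister with blue cap and band, plain cylinder 56 mm in diameter and 120 mm long, about 0.25 kg, heavier at its foot, standing upright; origin at the centre of its foot, z along its axis to the cap
- canister_mid (a point): point on the canister's axis halfway along it, 60 mm from the foot
- cradle: cradle fixed to the bench: aluminium base plate 130 mm (its x) by 90 mm (its y) by 8 mm, carrying two yellow V saddles, each 12 mm thick, centred 42 mm either side of the middle along x, tops 44 mm above the bench; between them 72 mm free for fingers. The laid canister's axis runs along the cradle's x (either end may hold the cap). Origin at the centre of the underside
- cradle_seat (a point): where the middle of the laid canister's axis belongs: over the cradle's centre, 50 mm above the bench
- tape: bystander: yellow tape ring, 84 mm across, 20 mm high, lying flat; origin under its centre
- cleaner: bystander: white bottle with red cap, 60 mm across, 150 mm tall; origin under its centre
- driver: bystander: screwdriver 170 mm long lying along its x
- clips: bystander: blue open parts bin 120 x 90 x 35 mm; origin under its centre
- gauge: bystander: yellow gauge block case 90 x 60 x 25 mm; origin under its centre

How it is judged (in metres and radians):
On the way, in this order (a step that is already met when the one before it is completed fails the run):
1. every carrier present stands fully home in an empty cell (z of each of module0, module1, module2, module3 in the frame of rack below 0.045 m and angle between each of module0, module1, module2, module3's own z axis and vertical below 0.15 rad and (horizontal distance between module0 and cell0 below 0.014 m or horizontal distance between module0 and cell1 below 0.014 m or horizontal distance between module0 and cell2 below 0.014 m or horizontal distance between module0 and cell3 below 0.014 m or horizontal distance between module0 and cell4 below 0.014 m or horizontal distance between module0 and cell5 below 0.014 m or horizontal distance between module0 and cell6 below 0.014 m or horizontal distance between module0 and cell7 below 0.014 m) and (horizontal distance between module1 and cell0 below 0.014 m or horizontal distance between module1 and cell1 below 0.014 m or horizontal distance between module1 and cell2 below 0.014 m or horizontal distance between module1 and cell3 below 0.014 m or horizontal distance between module1 and cell4 below 0.014 m or horizontal distance between module1 and cell5 below 0.014 m or horizontal distance between module1 and cell6 below 0.014 m or horizontal distance between module1 and cell7 below 0.014 m) and (horizontal distance between module2 and cell0 below 0.014 m or horizontal distance between module2 and cell1 below 0.014 m or horizontal distance between module2 and cell2 below 0.014 m or horizontal distance between module2 and cell3 below 0.014 m or horizontal distance between module2 and cell4 below 0.014 m or horizontal distance between module2 and cell5 below 0.014 m or horizontal distance between module2 and cell6 below 0.014 m or horizontal distance between module2 and cell7 below 0.014 m) and (horizontal distance between module3 and cell0 below 0.014 m or horizontal distance between module3 and cell1 below 0.014 m or horizontal distance between module3 and cell2 below 0.014 m or horizontal distance between module3 and cell3 below 0.014 m or horizontal distance between module3 and cell4 below 0.014 m or horizontal distance between module3 and cell5 below 0.014 m or horizontal distance between module3 and cell6 below 0.014 m or horizontal distance between module3 and cell7 below 0.014 m)), for 0.2 s.
2. the canister lies in the cradle (distance between canister_mid and cradle_seat below 0.018 m and angle between the z axis of canister and the x axis of cradle, either way round below 0.12 rad), for 0.2 s.
At the end, for the whole second after the job is handed in: Every carrier present stands upright (within 0.15 rad) in a cell, within 14 mm of its centre, its underside less than 45 mm above the box's underside (fully home is 37 mm); the canister lies along the cradle (within 0.12 rad), its middle within 18 mm of the seat point; all at rest (all of step 1 and all of step 2 and linear speed of each of module0, module1, module2, module3, canister below 0.02 m/s); the robot touches nothing.
It fails at once if another thing on the bench is moved more than 30 mm (distance of any of tape, cleaner, driver, clips, gauge from where it was at the start of the episode above 0.03 m).
It fails at once if the box or a pad is pressed with more than 100 N (contact force between rack and the fingers above 100 N or contact force between rack and module0 above 100 N or contact force between rack and module1 above 100 N or contact force between rack and module2 above 100 N or contact force between rack and module3 above 100 N).
Of stored0, stored1, stored2, stored3, stored4, stored5, stored6, stored7 only 3 to 4 are there at a start; the rules pass over those that are not, and their reading is None.
Of module0, module1, module2, module3 only 3 to 4 are there at a start; the rules pass over those that are not, and their reading is None.
At some moment in a run one of module0, module1, module2, module3, canister may be knocked a few centimetres aside while the robot is not near it.
It also fails if it takes over 210 s, if anything falls off the work surface, if the arm or the gripper's body presses on something with over 40 N, if the wrist force passes 120 N, or if a joint passes its speed limit or range.

### The arm

A 6-joint arm with a two-finger parallel gripper is mounted at the origin on the work surface. World frame = base frame: x ahead of the robot, y to its left, z up, the work surface at z = 0. Lengths are in m, angles in degrees, forces in N, time in s.
With the tool pointing down it reaches from about 0.35 to 0.975 m from the base axis. Payload 17.4 kg.
Tool frame: the origin (TCP) lies midway between the tips of the shut fingers; the grasp point (between the pads) lies 19 mm behind it; z points along the fingers, y is the line along which they close (so a half turn about z gives the same grasp; the last joint's range is limited). The gripper opens to 85 mm and grips with 20 to 120 N. Pads are 22 mm wide; open, the fingers measure 114 mm over their backs; the gripper's body (76 mm by 85 mm) begins 54 mm behind the grasp point. The pads swing forward as they close: fully open they stand 13 mm farther back than shut.
Start: joints at [-76.364, 6.646, 82.598, -0, 90.757, -2.166], TCP at [0.184, -0.649, 0.231] pointing down, gripper open.
Joint ranges: [-162.19, 162.19], [-47.58, 125.68], [4.15, 143.07], [-65.23, 245.23], [0.69, 171.88], [-170.13, 170.13]. Speed limits (degrees/s): [108.29, 108.29, 127.2, 180, 180, 180].

### API

Orientations are given as [roll, pitch, yaw] about the fixed x, y, z axes, in that order (R = Rz(yaw) Ry(pitch) Rx(roll)).
In Python, from workcell import status, snapshot, calibration, bot gives the robot as it stands.
- The arm moves only by the shell command python3 -m handwheel 'ROWS'. ROWS is text: rows parted by semicolons, each of 7 numbers parted by spaces: the turn, a rotation vector about the tool's x, y, z each as a share of pi rad, from -1 to 1, then the shift along the tool's x, y, z each as a share of 100 mm, from -1 to 1, then the closure, from -1 (fully open) to 1 (shut), so that 0 is half open. A call has 1 to 5 rows; each row is the pose to reach, as a shift and turn from the pose commanded when the call began, along the tool's axes at that moment, turning the shorter way round; what a row does not reach only later rows make up. A row lasts 1/8 s, in which the tool goes at most 62.5 mm and 10.7 degrees, less where a joint would pass 70% of its speed; a pose out of reach is approached as far as the arm can. A call with a number of a shift or a turn outside -1 to 1 is refused whole. A call with a gripper value outside its range is refused whole. The fingers move at their own pace and stop on an object; the grip force is fixed at half the most. Time passes only in rows, so rows that repeat a pose let the fingers close. It gives the time, the measured TCP pose, the force, the opening and the grip force at its end, in the units of the state.
- status.sense(): the state, without advancing time (a new reading comes with each control period).
- snapshot(name): name is "scene" or "side" or "wrist"; returns the picture (420x560x3 uint8, blue, green, red); there is no depth.
- calibration(name): a dict with "K" (3x3 intrinsics, pixels), "position" and "orientation" of the camera in the world. Camera axes: x right, y down, z forward; pixel columns grow to the right and rows downward; lengths in m; the calibration is good to about 2 mm. A picture is of the moment at which its call begins: read the wrist's pose just before it. calibration takes no time and is no camera call; for the wrist camera it gives the pose at the moment of the call.
- bot.close_job(): hands the job in; it is judged then, once.
The state is a dict: "time": time; "q": joint angles; "joint_velocities": joint speeds; "effort": joint torques, N m; "tcp_pos": TCP position; "ee_rot": TCP orientation; "wrist_force": force on the tool from outside, world axes, zero at the start; "torque": the same for the moment, N m; "grip_width": opening from 0.0 (shut) to 1.0 (fully open); "grasp_force": force on a finger pad.
Only numpy, scipy, OpenCV 4.12 (cv2) and the standard library are available. Lean on these libraries where they do the work, as an engineer would, in place of code of your own. Each camera call takes 0.05 s, during which the arm holds its last target. There are 200 camera calls.

## Working session

There is one attempt and no reset: what is moved stays moved. The work goes in short steps, Python scripts to look and compute and a shell command to move; the robot and the scene stay as the last step left them, time stands still between calls to the robot, and variables do not carry over. Pictures are saved under pics/ and viewed, at most 14 in all, crops included, and the job is handed in when it is done.

```bash
mkdir -p pics; ls
python3 - <<'E'
from workcell import status,snapshot,calibration
import cv2
s=status.sense();print(s)
for n in("scene","side"):
    c=calibration(n);print(n,c)
    cv2.imwrite(f"pics/{n}0.png",snapshot(n))
E
```

```text
pics
{'time': 0.0, 'q': array([-7.63614731e+01,  6.67466067e+00,  8.26389099e+01, -9.55651434e-04,
        9.07572776e+01, -2.16524418e+00]), 'joint_velocities': array([-0.06196228,  0.0069983 ,  0.05163664,  0.06800612,  0.02052017,
        0.07043787]), 'effort': array([-3.96367732e-04, -7.31987143e+01, -6.32487845e+01, -1.45103281e-04,
        6.42948464e-03, -6.59649444e-06]), 'tcp_pos': array([ 0.18377422, -0.64927884,  0.23052158]), 'ee_rot': array([-1.79929166e+02, -1.72186182e-03,  1.58037579e+01]), 'wrist_force': array([-0.62068189, -0.72317049,  0.42059378]), 'torque': array([-0.0067646 , -0.01493372,  0.01881474]), 'grasp_force': 0.0, 'grip_width': 1.0049735001582516}
scene {'K': array([[543.10694743,   0.        , 273.66668804],
       [  0.        , 543.10694743, 218.36681232],
       [  0.        ,   0.        ,   1.        ]]), 'position': array([ 1.21354529, -0.73999945,  1.20269011]), 'orientation': array([-1.39524780e+02,  7.46748134e-02,  4.30657715e+01])}
side {'K': array([[484.69649046,   0.        , 281.03837816],
       [  0.        , 484.69649046, 202.39566181],
       [  0.        ,   0.        ,   1.        ]]), 'position': array([0.10805304, 0.6603282 , 0.88633629]), 'orientation': array([-134.09547423,    0.4828983 , -147.13569282])}
```

View pics/scene0.png

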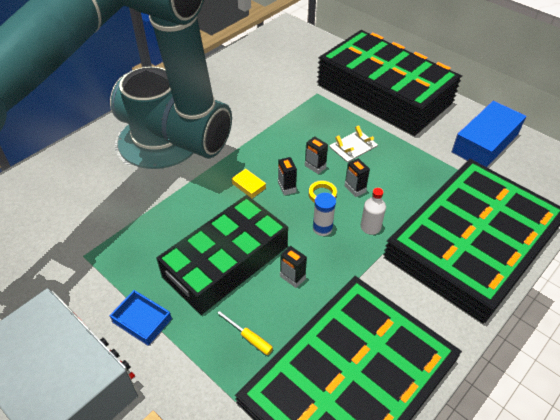

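View pics/side0.png

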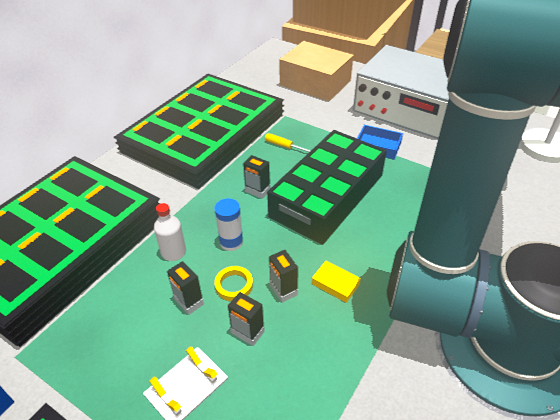

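Both views show four carriers: scene (316,153), (287,173), (357,175), (293,265). The canister is at (324,214), the cradle at (353,146) and the nest box around (223,252).

```bash
cat > h.py <<'E'
import numpy as np,cv2
from scipy.spatial.transform import Rotation as R
from workcell import status,snapshot,calibration
def ray(c,uv,z):
    uv=np.atleast_2d(np.array(uv,float));K=c["K"]
    d=np.c_[(uv-[K[0,2],K[1,2]])/K[0,0],np.ones(len(uv))]@R.from_euler("xyz",c["orientation"],degrees=True).as_matrix().T
    p=np.array(c["position"]);return p+d*((z-p[2])/d[:,2])[:,None]
def mask(im,lo,hi):return cv2.inRange(cv2.cvtColor(im,cv2.COLOR_BGR2HSV),np.array(lo),np.array(hi))
def blobs(m,amin):
    n,l,st,ce=cv2.connectedComponentsWithStats(m)
    return [(ce[i],st[i],l==i) for i in range(1,n) if st[i,4]>=amin]
E
python3 - <<'E'
from h import *
np.set_printoptions(precision=4,suppress=True)
out=[]
for n,roi,cr in(("scene",(130,120,420,370),(230,120,410,300)),("side",(140,110,400,400),(140,130,320,420))):
    im=cv2.imread(f"pics/{n}0.png");c=calibration(n)
    x0,y0,x1,y1=roi
    def sel(m,a,z,t):
        k=np.zeros_like(m);k[y0:y1,x0:x1]=m[y0:y1,x0:x1]
        for ce,st,l in blobs(k,a):print(n,t,ce.round(1),st[4],ray(c,ce,z)[0][:2])
    sel(mask(im,(55,200,140),(75,255,255)),60,.087,"pad")
    sel(mask(im,(8,170,150),(19,255,255)),8,.1,"orange")
    sel(mask(im,(22,170,120),(32,255,255)),15,.044,"yellow")
    sel(mask(im,(105,150,80),(120,255,255)),30,.12,"blue")
    a,b,d,e=cr;k=im[b:e,a:d];s=min(800/k.shape[1],600/k.shape[0])
    out.append(cv2.resize(k,None,fx=s,fy=s,interpolation=cv2.INTER_CUBIC))
cv2.imwrite("pics/c1.png",out[0])
E
```

```text
scene orange [317.2 142.8] 25 [0.4609 0.2563]
scene orange [312.4 149.5] 11 [0.4695 0.2235]
scene orange [286.9 163.3] 21 [0.4539 0.1273]
scene orange [357.9 164.9] 25 [0.6097 0.2634]
scene orange [352.8 171.2] 12 [0.6149 0.2325]
scene orange [293.2 254.8] 30 [ 0.6885 -0.1082]
scene orange [287.7 262.8] 15 [ 0.6951 -0.1361]
scene orange [383.7 323.4] 18 [ 0.9702 -0.1126]
scene orange [357.  354.1] 25 [ 0.972  -0.2154]
scene yellow [358.6 130.8] 36 [0.4839 0.443 ]
scene yellow [339.  140.7] 32 [0.467  0.3619]
scene yellow [248.4 182.8] 555 [0.3876 0.0317]
scene yellow [321.2 187.9] 229 [0.5592 0.1629]
scene yellow [256.6 341. ] 342 [ 0.7668 -0.323 ]
scene blue [324.9 201.9] 318 [0.6427 0.0705]
scene blue [322.3 228.4] 100 [ 0.6966 -0.0051]
scene blue [146.2 317.4] 1443 [ 0.5719 -0.479 ]
side pad [218.3 140.3] 351 [ 0.8389 -0.1424]
side pad [367.3 151.5] 201 [ 0.4735 -0.3143]
side pad [323.9 156.1] 217 [ 0.561  -0.2359]
side pad [351.9 167.9] 249 [ 0.4772 -0.2321]
side pad [306.6 172.9] 261 [ 0.5651 -0.1536]
side pad [335.2 185.6] 291 [ 0.4813 -0.1499]
side pad [287.9 190.9] 299 [ 0.56
[... 320 characters left out ...]
24  -0.1296]
side yellow [194.3 123.8] 46 [ 0.9904 -0.2118]
side yellow [173.2 139.7] 54 [ 0.9904 -0.1178]
side yellow [278.1 140.2] 208 [ 0.7325 -0.2777]
side yellow [255.6 161.6] 34 [ 0.7316 -0.1634]
side yellow [283.1 260.9] 67 [0.4808 0.0882]
side yellow [335.5 280.8] 1159 [0.3567 0.0738]
side yellow [232.7 281.6] 632 [0.541  0.1937]
side yellow [181.8 272.8] 76 [0.6486 0.2346]
side yellow [244.5 304.1] 91 [0.4862 0.2264]
side yellow [193.1 355.4] 119 [0.5009 0.3712]
side yellow [210.2 372.6] 83 [0.4519 0.3807]
side yellow [157.1 386.2] 139 [0.5164 0.4524]
side blue [383.1 140.1] 671 [ 0.4444 -0.3396]
side blue [226.7 209.6] 398 [0.6328 0.0842]
side blue [231.3 241.4] 153 [0.5671 0.1543]
```

View pics/c1.png

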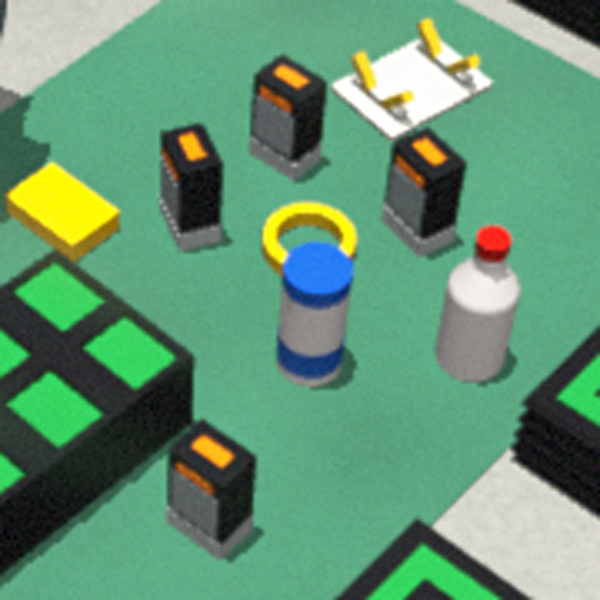

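Carriers: four, with orange tops at scene crop A(290,75), B(192,145), C(428,150), D(213,450). The canister cap is at (318,270) and the cradle saddles are around (410,75). I'll align the tool with the rack and move over it for a wrist view.

```bash
python3 -m handwheel '0 0 0.103 0 0 0 1;0 0 0.103 0 0 0 1;0 0 0.103 0 0 -0.6 1;0 0 0.103 0 0 -1 1'
for i in 1 2 3 4 5; do python3 -m handwheel '0 0 0 0.634 -0.943 0 1;0 0 0 0.634 -0.943 0 1;0 0 0 0.634 -0.943 0 1' | tail -1; done
python3 -m handwheel '0 0 0 0 0 0 1;0 0 0 0 0 0 1'
python3 - <<'E'
from h import *
np.set_printoptions(precision=4,suppress=True)
print(status.sense()["tcp_pos"],status.sense()["ee_rot"],status.sense()["q"]);c=calibration("wrist");print(c)
im=snapshot("wrist");cv2.imwrite("pics/w1.png",im)
np.set_printoptions(precision=4,suppress=True)
# rack fit from side+scene pads (stills)
g=np.array([[ix,iy] for ix in(-.042,.042) for iy in(-.123,-.041,.041,.123)])
for n,roi,lo in(("scene",(150,190,292,312),(50,140,100)),("side",(265,125,386,245),(50,140,100))):
    im=cv2.imread(f"pics/{n}0.png");cc=calibration(n);m=mask(im,lo,(80,255,255));x0,y0,x1,y1=roi
    k=np.zeros_like(m);k[y0:y1,x0:x1]=m[y0:y1,x0:x1]
    P=[];
    for ce,st,l in blobs(k,100):
        if st[4]<900:
            P.append(ray(cc,ce,.087)[0][:2])
    P=np.array(P);print(n,len(P))
    if len(P)==8:
        # match by nearest to rough grid
        y=np.radians(-2.68);Rm=np.array([[np.cos(y),-np.sin(y)],[np.sin(y),np.cos(y)]])
        G=g@Rm.T+P.mean(0)
        idx=[np.argmin(np.linalg.norm(P-q,axis=1)) for q in G];Q=P[idx]
        A=g;B=Q-Q.mean(0);th=np.arctan2((A[:,0]*B[:,1]-A[:,1]*B[:,0]).sum(),(A*B).sum())
        Rm=np.array([[np.cos(th),-np.sin(th)],[np.sin(th),np.cos(th)]])
        print("centre",Q.mean(0),"yaw",np.degrees(th),"res mm",1e3*np.abs(A@Rm.T-B).max())
    else: print(P)
    T={"scene":[(317.2,142.8),(286.9,163.3),(357.9,164.9),(293.2,254.8)],"side":[(244.5,304.1),(283.1,260.9),(181.8,272.8),(255.6,161.6)]}[n]
    print("tops",ray(cc,T,.1)[:,:2])
E
```

```text
time: 0.6
tcp_pos: [0.1838, -0.6494, 0.3334]
ee_rot: [180.0, -0.0, -2.7]
wrist_force: [-0.6, -0.5, 0.8]
grip_width: 0.141
grasp_force: 0.0
grasp_force: 0.0
grasp_force: 0.0
grasp_force: 0.0
grasp_force: 0.0
grasp_force: 0.0
time: 2.72
tcp_pos: [0.5224, -0.1953, 0.3313]
ee_rot: [180.0, 0.0, -2.9]
wrist_force: [-0.2, -0.3, 1.2]
grip_width: -0.003
grasp_force: 0.0
[ 0.5224 -0.1953  0.3313] [179.9861   0.0099  -2.8512] [-23.11    -8.4887  88.3834  -0.0168 100.1098  69.7382]
{'K': array([[302.9838,   0.    , 274.0093],
       [  0.    , 302.9838, 206.0883],
       [  0.    ,   0.    ,   1.    ]]), 'position': array([ 0.6005, -0.1985,  0.4717]), 'orientation': array([162.1699,  -0.0028, -92.8645])}
scene 8
centre [ 0.5219 -0.1939] yaw -2.50847127035522 res mm 0.26721774757219874
tops [[ 0.461   0.2561]
 [ 0.4538  0.1274]
 [ 0.6096  0.2634]
 [ 0.6886 -0.1082]]
side 8
centre [ 0.5215 -0.1931] yaw -2.4921656519396835 res mm 0.4428007255920796
tops [[ 0.4611  0.2552]
 [ 0.4558  0.1263]
 [ 0.6128  0.2629]
 [ 0.6902 -0.1088]]
```

View pics/w1.png

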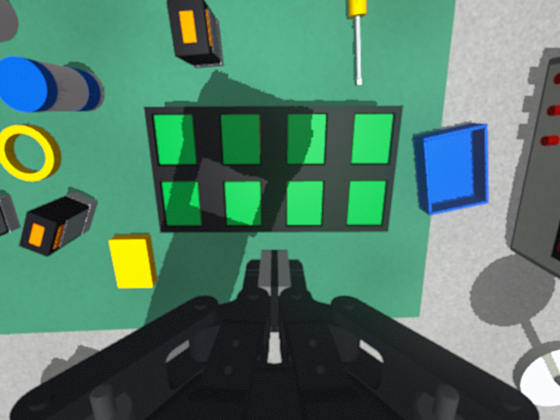

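Rack: two views agree on centre (0.5217,-0.1935), yaw -2.5°, with pad grid residual under 0.5 mm. The wrist view shows it clearly at (275,168), and carrier D at (193,30). Now to probe cell0.

```bash
H="python3 -m handwheel"
$H '0 0 0 -0.2 0.6 0.5 1;0 0 0 -0.43 1 0.9 1;0 0 0 -0.43 1 1 1;0 0 0 -0.43 1 1 1'|tail -1
$H '0 0 0 0 0.21 0.5 1;0 0 0 0 0.21 1 1;0 0 0 0 0.21 1 1;0 0 0 0 0.21 1 1'
for k in 1; do
$H '0 0 0 0 0 0.25 1;0 0 0 0 0 0.38 1;0 0 0 0 0 0.40 1;0 0 0 0 0 0.40 1'
$H '0 0 0 0 0 0.03 1;0 0 0 0 0 0.03 1;0 0 0 0 0 0.03 1'
$H '0 0 0 0 0 0.02 1;0 0 0 0 0 0.02 1'
$H '0 0 0 0 0 0.01 1;0 0 0 0 0 0.01 1'
done
```

```text
grasp_force: 0.0
time: 3.78
tcp_pos: [0.4755, -0.3125, 0.1345]
ee_rot: [179.9, -0.2, -2.7]
wrist_force: [0.6, 0.8, 0.1]
grip_width: -0.002
grasp_force: 0.0
time: 4.28
tcp_pos: [0.4747, -0.3127, 0.0925]
ee_rot: [180.0, -0.1, -2.7]
wrist_force: [-0.1, -1.0, -0.4]
grip_width: -0.002
grasp_force: 0.0
time: 4.65
tcp_pos: [0.4743, -0.3125, 0.0885]
ee_rot: [180.0, -0.0, -2.7]
wrist_force: [-0.5, -0.4, 1.1]
grip_width: 0.003
grasp_force: 0.0
time: 4.9
tcp_pos: [0.4743, -0.3125, 0.0863]
ee_rot: [180.0, -0.0, -2.7]
wrist_force: [-0.3, -1.6, 0.5]
grip_width: -0.003
grasp_force: 0.4
time: 5.15
tcp_pos: [0.4743, -0.3126, 0.0854]
ee_rot: [180.0, -0.0, -2.7]
wrist_force: [-1.4, -0.1, 3.1]
grip_width: -0.003
grasp_force: 1.6
```

```bash
H="python3 -m handwheel"
for k in 1 2 3; do $H '0 0 0 0 0 0.01 1;0 0 0 0 0 0.01 1'|grep -E "tcp|wrist"; done
```

```text
tcp_pos: [0.4743, -0.3125, 0.0843]
wrist_force: [-0.6, -0.1, 3.2]
tcp_pos: [0.4743, -0.3125, 0.0832]
wrist_force: [1.1, -0.2, 2.7]
tcp_pos: [0.4743, -0.3125, 0.0822]
wrist_force: [0.3, -0.6, 2.4]
```

```bash
H="python3 -m handwheel"
for k in 1 2 3 ; do $H '0 0 0 0 0 0.02 1;0 0 0 0 0 0.02 1'|grep -E "tcp|wrist"; done
echo cell1;$H '0 0 0 0 0 -0.2 1;0 0 0 0 0 -0.3 1;0 0 0 0 0 -0.3 1'|grep -E "tcp|wrist"
$H '0 0 0 0 -0.4 0 1;0 0 0 0 -0.82 0 1;0 0 0 0 -0.82 0 1;0 0 0 0 -0.82 0.16 1'|grep -E "tcp|wrist"
for k in 1 2 3 4 5 6; do $H '0 0 0 0 0 0.01 1;0 0 0 0 0 0.01 1'|grep -E "tcp|wrist"; done
```

```text
tcp_pos: [0.4742, -0.3124, 0.08]
wrist_force: [1.1, 0.3, 2.3]
tcp_pos: [0.4741, -0.3124, 0.078]
wrist_force: [0.6, -0.4, 1.7]
tcp_pos: [0.4742, -0.3124, 0.076]
wrist_force: [0.7, -1.1, 1.4]
cell1
tcp_pos: [0.4747, -0.3128, 0.1078]
wrist_force: [-0.3, -0.3, -0.0]
tcp_pos: [0.4787, -0.2311, 0.0907]
wrist_force: [0.8, -0.3, -0.7]
tcp_pos: [0.4779, -0.2311, 0.0888]
wrist_force: [-0.3, -0.5, 0.5]
tcp_pos: [0.4782, -0.2308, 0.0884]
wrist_force: [0.0, -0.8, 0.5]
tcp_pos: [0.4781, -0.2306, 0.0873]
wrist_force: [-0.9, -0.0, 0.2]
tcp_pos: [0.4782, -0.2306, 0.0865]
wrist_force: [-1.5, 0.9, 4.1]
tcp_pos: [0.4783, -0.2306, 0.0865]
wrist_force: [-6.7, 3.3, 14.0]
tcp_pos: [0.4783, -0.2307, 0.0864]
wrist_force: [-12.3, 6.5, 24.6]
```

Cell0 is empty and cell1 is full (it stops at 0.0865 as force climbs about 10 N/mm). On to the rest.

```bash
H="python3 -m handwheel"
P(){ $H '0 0 0 0 0 0.15 1;0 0 0 0 0 0.24 1;0 0 0 0 0 0.28 1;0 0 0 0 0 0.30 1;0 0 0 0 0 0.30 1'|grep -E "tcp|wrist"; $H '0 0 0 0 0 -0.15 1;0 0 0 0 0 -0.3 1;0 0 0 0 0 -0.3 1'>/dev/null; }
$H '0 0 0 0 0 -0.2 1;0 0 0 0 0 -0.3 1;0 0 0 0 0 -0.3 1'|grep tcp
echo c2;$H '0 0 0 0 -0.4 0 1;0 0 0 0 -0.82 0 1;0 0 0 0 -0.82 0 1;0 0 0 0 -0.82 0 1'>/dev/null;P
echo c3;$H '0 0 0 0 -0.4 0 1;0 0 0 0 -0.82 0 1;0 0 0 0 -0.82 0 1;0 0 0 0 -0.82 0 1'>/dev/null;P
echo c7;$H '0 0 0 0.4 0 0 1;0 0 0 0.84 0 0 1;0 0 0 0.84 0 0 1;0 0 0 0.84 0 0 1'>/dev/null;P
echo c6;$H '0 0 0 0 0.4 0 1;0 0 0 0 0.82 0 1;0 0 0 0 0.82 0 1;0 0 0 0 0.82 0 1'>/dev/null;P
echo c5;$H '0 0 0 0 0.4 0 1;0 0 0 0 0.82 0 1;0 0 0 0 0.82 0 1;0 0 0 0 0.82 0 1'>/dev/null;P
echo c4;$H '0 0 0 0 0.4 0 1;0 0 0 0 0.82 0 1;0 0 0 0 0.82 0 1;0 0 0 0 0.82 0 1'>/dev/null;P
python3 -c "from workcell import status as s;print(s.sense())"
```

```text
tcp_pos: [0.4785, -0.2308, 0.1152]
c2
tcp_pos: [0.4822, -0.1487, 0.0843]
wrist_force: [-0.5, -0.4, -0.6]
c3
tcp_pos: [0.4861, -0.0668, 0.0843]
wrist_force: [0.5, 1.2, 0.7]
c7
tcp_pos: [0.5696, -0.0708, 0.0864]
wrist_force: [-15.4, 3.4, 24.9]
c6
tcp_pos: [0.5659, -0.1521, 0.0864]
wrist_force: [-17.7, 6.9, 27.4]
c5
tcp_pos: [0.5622, -0.2346, 0.0844]
wrist_force: [0.0, 0.5, 0.1]
c4
tcp_pos: [0.5582, -0.3165, 0.0843]
wrist_force: [-0.3, -0.2, 0.2]
{'time': 18.4, 'q': array([-3.18380445e+01,  5.56827122e+00,  9.45168937e+01, -1.36576785e-03,
        7.97290942e+01,  6.09054815e+01]), 'joint_velocities': array([ 0.03964841,  0.96700505,  1.58076724,  0.08783688, -1.03116046,
        0.00311049]), 'effort': array([ 5.47513686e-03, -6.97605729e+01, -6.15814662e+01, -1.81163694e-03,
        3.61543922e-01,  1.00734787e-04]), 'tcp_pos': array([ 0.55885963, -0.31701345,  0.11666822]), 'ee_rot': array([ 1.79908508e+02, -1.61649932e-01, -2.74315561e+00]), 'wrist_force': array([ 0.27130269,  0.28969301, -0.08374384]), 'torque': array([-0.01271599, -0.0340187 , -0.00011161]), 'grasp_force': 0.0, 'grip_width': 0.0007031690246685241}
```

Full: 1, 6, 7. Empty: 0, 2, 3, 4, 5. Next, wrist pictures over the carriers.

```bash
H="python3 -m handwheel"
$H '0 0 0 0 0 -0.6 -1;0 0 0 0 0 -1 -1'|grep tcp
$H '0 0 0 0.26 -0.5 -0.6 -1;0 0 0 0.53 -0.9 -1 -1;0 0 0 0.53 -0.9 -1 -1'|grep tcp
$H '0 0 0 0 -0.8 -0.1 -1;0 0 0 0 -0.8 -0.1 -1;0 0 0 0 -0.8 -0.1 -1'|grep tcp
cat > shot.py <<'E'
from h import *
import sys,json
n=sys.argv[1];s=status.sense();c=calibration("wrist");im=snapshot("wrist")
cv2.imwrite(f"pics/{n}.png",im);json.dump({k:np.array(v).tolist() for k,v in c.items()},open(f"{n}.json","w"))
print(n,s["time"],s["tcp_pos"].round(4),s["ee_rot"].round(2))
E
python3 shot.py wD
for i in 1 2 3; do $H '0 0 0 -0.225 -0.5 0 -1;0 0 0 -0.45 -0.98 0 -1;0 0 0 -0.45 -0.98 0 -1'>/dev/null;done; $H '0 0 0 0 0 0 -1;0 0 0 0 0 0 -1'|grep tcp
python3 shot.py wA
python3 -c "
import cv2,numpy as np
a=cv2.imread('pics/wA.png');b=cv2.imread('pics/wD.png')[0:260,100:460]
cv2.imwrite('pics/c2.png',cv2.resize(a,(800,600),interpolation=cv2.INTER_CUBIC))
cv2.imwrite('pics/c3.png',cv2.resize(b,None,fx=2,fy=2,interpolation=cv2.INTER_CUBIC))"
```

```text
tcp_pos: [0.5582, -0.3166, 0.2167]
tcp_pos: [0.6167, -0.2275, 0.3171]
tcp_pos: [0.6191, -0.1487, 0.3237]
wD 19.4 [ 0.6191 -0.1487  0.3237] [ 1.7999e+02  3.0000e-02 -2.6600e+00]
tcp_pos: [0.4992, 0.1494, 0.324]
wA 20.825 [0.4992 0.1494 0.324 ] [ 1.7998e+02  2.0000e-02 -2.8600e+00]
```

View pics/c2.png

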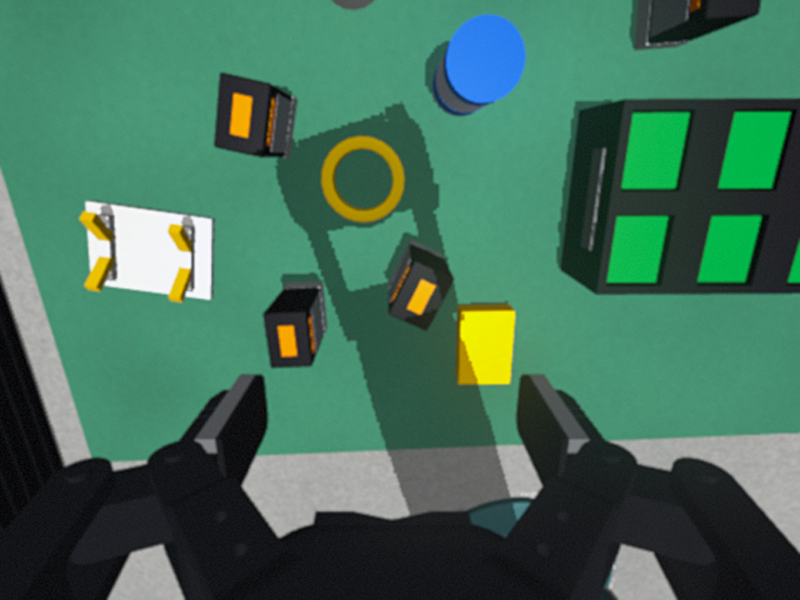

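View pics/c3.png

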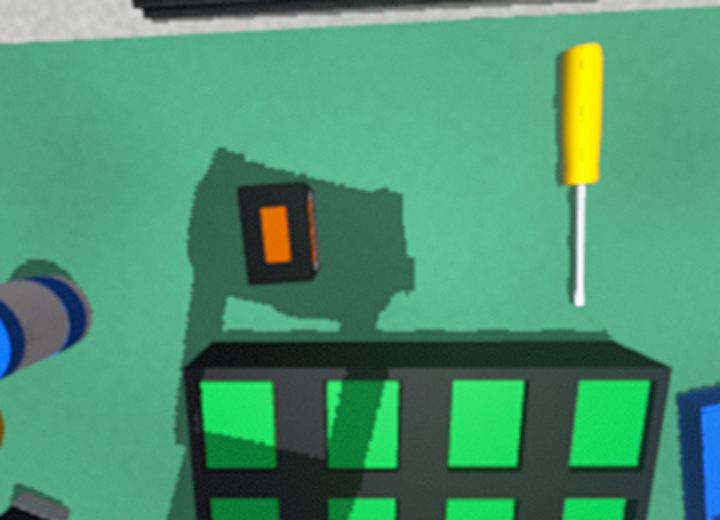

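wA view (800x600): A strip at (288,340), B at (420,297), C at (241,115), canister (485,60), cradle (150,250). D strip at (275,234) in its crop. The strips are centred on the tops, with the long side along the carrier's x.

```bash
cat > meas.py <<'E'
from h import *
import json,sys
def strips(n,zt=.1,amin=60):
    im=cv2.imread(f"pics/{n}.png");c=json.load(open(f"{n}.json"))
    im=cv2.resize(im,None,fx=4,fy=4,interpolation=cv2.INTER_CUBIC)
    m=mask(im,(8,170,130),(21,255,255))
    for ce,st,l in blobs(m,amin*16):
        u=np.argwhere(l)[:,::-1];P=ray(c,(u-1.5)/4,zt)[:,:2]
        (cx,cy),(w,h),a=cv2.minAreaRect((P*1e4).astype(np.float32));ang=a if w>h else a+90
        e=np.linalg.eigh(np.cov(P.T))[1][:,1];a2=np.degrees(np.arctan2(e[1],e[0]))
        print(n,(ce/4).round(1),"mean",P.mean(0).round(4),"size mm",round(max(w,h)/10,1),round(min(w,h)/10,1),"yaw",round((ang+90)%180-90,1),round((a2+90)%180-90,1))
    return im,c
if __name__=="__main__":
    for n in sys.argv[1:]:strips(n)
E
python3 meas.py wD wA
python3 - <<'E'
from h import *
import json
im=cv2.imread("pics/wA.png");c=json.load(open("wA.json"))
m=mask(im,(22,150,90),(32,255,255));
for ce,st,l in blobs(m,20):print("yellow",ce.round(1),st[4],ray(c,ce,.035)[0].round(4))
m=mask(im,(105,150,80),(122,255,255))
for ce,st,l in blobs(m,200):print("blue",ce.round(1),st[4],ray(c,ce,.12)[0].round(4))
w=cv2.inRange(im,(190,190,190),(255,255,255));w[260:]=0;w[:,:55]=0
for ce,st,l in blobs(w,400):
    u=np.argwhere(l)[:,::-1];P=ray(c,u,.008)[:,:2]
    print("plate",ce,st[4],[np.round(x,4) if not np.isscalar(x) else x for x in cv2.minAreaRect((P*1e3).astype(np.float32))])
E
```

```text
Traceback (most recent call last):
  File "meas.py", line 14, in <module>
    for n in sys.argv[1:]:strips(n)
                          ~~~~~~^^^
  File "meas.py", line 8, in strips
    u=np.argwhere(l)[:,::-1];P=ray(c,(u-1.5)/4,zt)[:,:2]
                               ~~~^^^^^^^^^^^^^^^^
  File "h.py", line 6, in ray
    d=np.c_[(uv-[K[0,2],K[1,2]])/K[0,0],np.ones(len(uv))]@R.from_euler("xyz",c["orientation"],degrees=True).as_matrix().T
                 ~^^^^^
TypeError: list indices must be integers or slices, not tuple
Traceback (most recent call last):
  File "h.py", line 6, in ray
    d=np.c_[(uv-[K[0,2],K[1,2]])/K[0,0],np.ones(len(uv))]@R.from_euler("xyz",c["orientation"],degrees=True).as_matrix().T
                 ~^^^^^
TypeError: list indices must be integers or slices, not tuple
```

```bash
sed -i 's/K=c\["K"\]/K=np.array(c["K"])/' h.py
python3 meas.py wD wA
cat > crad.py <<'E'
from h import *
import json
im=cv2.imread("pics/wA.png");c=json.load(open("wA.json"))
m=mask(im,(22,150,90),(32,255,255));
for ce,st,l in blobs(m,20):print("yellow",ce.round(1),st[4],ray(c,ce,.035)[0].round(4))
m=mask(im,(105,150,80),(122,255,255))
for ce,st,l in blobs(m,200):print("blue",ce.round(1),st[4],ray(c,ce,.12)[0].round(4))
w=cv2.inRange(im,(190,190,190),(255,255,255));w[260:]=0;w[:,:55]=0
for ce,st,l in blobs(w,400):
    u=np.argwhere(l)[:,::-1];P=ray(c,u,.008)[:,:2]
    print("plate",ce,st[4],cv2.minAreaRect((P*1e3).astype(np.float32)))
E
python3 crad.py
```

```text
wD [237.8 117.1] mean [ 0.6902 -0.1091] size mm 30.9 15.1 yaw 1.5 1.3
wD [ 84.7 298.4] mean [0.4575 0.1252] size mm 33.1 16.5 yaw -28.5 -28.0
wD [  6.4 323.6] mean [0.4207 0.2483] size mm 33.2 17.0 yaw 0.0 -5.4
wA [168.6  80.7] mean [0.6131 0.2624] size mm 31.4 15.7 yaw -14.7 -15.0
wA [294.6 208.3] mean [0.4563 0.1266] size mm 31.5 15.3 yaw -27.3 -27.7
wA [201.1 238.6] mean [0.4208 0.2499] size mm 31.9 16.0 yaw 0.1 -0.5
yellow [253.1 124.9] 1420 [0.5575 0.1757 0.035 ]
yellow [ 65.4 157.6] 190 [0.5261 0.4443 0.035 ]
yellow [125.4 166. ] 166 [0.5099 0.362  0.035 ]
yellow [ 68.1 191.6] 230 [0.4767 0.4533 0.035 ]
yellow [125.6 199.3] 209 [0.4608 0.3715 0.035 ]
yellow [294.4 207.3] 177 [0.4358 0.1228 0.035 ]
yellow [339.2 240.5] 2141 [0.3784 0.0552 0.035 ]
blue [338.8  41.3] 2760 [0.639  0.0771 0.12  ]
plate [102.18742539 174.68006367] 2513 ((492.46844482421875, 413.096435546875), (91.64236450195312, 89.81502532958984), 78.89797973632812)
plate [141.1411936  180.73944687] 687 ((481.43524169921875, 357.9452209472656), (25.65572166442871, 90.24099731445312), 75.84660339355469)
```

All is consistent (strips 31×15 mm, canister cap and cradle plate sizes right). Carrier A was knocked meanwhile to (0.421,0.250), confirmed in two pictures. Going for D at (0.690,-0.109).

```bash
H="python3 -m handwheel"
cat > plan.py <<'E'
import sys,numpy as np
from workcell import status
s=status.sense();p=s["tcp_pos"];y=np.radians(s["ee_rot"][2])
for i in range(1,len(sys.argv),4):
    X,Y,Z,W=map(float,sys.argv[i:i+4]);d=np.array([X,Y,Z])-p
    print("at",p.round(4),s["ee_rot"].round(1),"-> x %.3f y %.3f z %.3f turn %.4f"%(10*(d[0]*np.cos(y)+d[1]*np.sin(y)),10*(d[0]*np.sin(y)-d[1]*np.cos(y)),-10*d[2],-(W-np.degrees(y))/180))
E
for i in 1 2 3; do $H '0 0 0 0.34 0.42 0 -1;0 0 0 0.677 0.83 0 -1;0 0 0 0.677 0.83 0 -1'>/dev/null;done
$H '0 0 -0.023 0 0 0.5 -1;0 0 -0.023 0 0 1 -1;0 0 -0.023 0 0 1 -1;0 0 -0.023 0 0 1 -1'|grep -E "tcp|rot"
python3 plan.py .6902 -.1091 .062 1.4 ; python3 shot.py wD2; python3 meas.py wD2
```

```text
tcp_pos: [0.6896, -0.1069, 0.2272]
ee_rot: [180.0, -0.1, 1.4]
at [ 0.6896 -0.1069  0.2272] [ 1.8e+02 -1.0e-01  1.4e+00] -> x 0.005 y 0.022 z 1.652 turn 0.0001
wD2 22.5 [ 0.6896 -0.1069  0.2272] [ 1.7998e+02 -1.4000e-01  1.4200e+00]
wD2 [277.2 197.8] mean [ 0.6905 -0.1089] size mm 30.9 14.8 yaw 1.1 1.1
```

```bash
H="python3 -m handwheel"
$H '0 0 0 0.005 0.02 0.5 -1;0 0 0 0.005 0.02 1 -1;0 0 0 0.005 0.02 1 -1'>/dev/null
$H '0 0 0 0 0 0.4 -1;0 0 0 0 0 0.65 -1;0 0 0 0 0 0.65 -1'|grep -E "tcp|wrist"
$H '0 0 0 0 0 0 1;0 0 0 0 0 0 1;0 0 0 0 0 0 1;0 0 0 0 0 0 1;0 0 0 0 0 0 1'|grep -E "tcp|wrist|gr"
$H '0 0 0 0 0 -0.2 1;0 0 0 0 0 -0.6 1;0 0 0 0 0 -1 1;0 0 0 0 0 -1 1'|grep -E "tcp|wrist|gr"
$H '0 0 0 0 0 -0.4 1;0 0 0 0 0 -0.6 1;0 0 0 0 0 -0.6 1'|grep -E "tcp|wrist|gr"
python3 plan.py .5583 -.3182 .182 -2.5
```

```text
tcp_pos: [0.6906, -0.1095, 0.0612]
wrist_force: [0.1, 0.2, 0.3]
tcp_pos: [0.6907, -0.1097, 0.0611]
wrist_force: [0.3, -0.8, 7.5]
grip_width: 0.463
grasp_force: 61.6
tcp_pos: [0.6912, -0.1098, 0.1645]
wrist_force: [0.7, -0.2, -2.5]
grip_width: 0.464
grasp_force: 61.2
tcp_pos: [0.6903, -0.1096, 0.2205]
wrist_force: [0.4, 0.0, -3.8]
grip_width: 0.463
grasp_force: 61.5
at [ 0.6903 -0.1096  0.2205] [ 1.8e+02 -1.0e-01  1.4e+00] -> x -1.371 y 2.053 z 0.385 turn 0.0217
```

```bash
H="python3 -m handwheel"
for i in 1 2 3; do $H '0 0 0 -0.23 0.34 0 1;0 0 0 -0.457 0.684 0 1;0 0 0 -0.457 0.684 0 1'>/dev/null;done
$H '0 0 0.022 0 0 0 1;0 0 0.022 0 0 0 1;0 0 0.022 0 0 0 1;0 0 0.022 0 0 0 1'|grep -E "gr"
python3 plan.py .5583 -.3182 .162 -2.5;python3 shot.py wD3; python3 meas.py wD3
```

```text
grip_width: 0.459
grasp_force: 62.6
at [ 0.5581 -0.3176  0.2191] [-180.     0.    -2.5] -> x 0.002 y 0.006 z 0.571 turn 0.0001
wD3 26.425 [ 0.5581 -0.3176  0.2191] [-1.7999e+02  1.0000e-02 -2.4800e+00]
wD3 [274.4 312.4] mean [ 0.4397 -0.3117] size mm 77.6 36.8 yaw -2.5 -2.6
```

```bash
H="python3 -m handwheel"
python3 -c "
import meas;meas.strips('wD3',.257)"
$H '0 0 0 0 0.005 0.3 1;0 0 0 0 0.005 0.55 1;0 0 0 0 0.005 0.65 1;0 0 0 0 0.005 0.70 1;0 0 0 0 0.005 0.70 1'|grep -E "tcp|wrist"
$H '0 0 0 0 0 0.04 1;0 0 0 0 0 0.08 1;0 0 0 0 0 0.12 1;0 0 0 0 0 0.12 1'|grep -E "tcp|rot|wrist"
```

```text
wD3 [274.4 312.4] mean [ 0.5586 -0.317 ] size mm 30.6 14.5 yaw -2.5 -2.6
tcp_pos: [0.5581, -0.3186, 0.1499]
wrist_force: [0.5, -0.4, -3.4]
tcp_pos: [0.5578, -0.3185, 0.137]
ee_rot: [-180.0, 0.0, -2.6]
wrist_force: [0.7, 0.1, -2.5]
```

```bash
H="python3 -m handwheel"
$H '0 0 0 0 0 0.07 1;0 0 0 0 0 0.14 1;0 0 0 0 0 0.21 1;0 0 0 0 0 0.28 1;0 0 0 0 0 0.28 1'|grep -E "tcp|wrist"
for k in 1 2 3 4 ; do $H '0 0 0 0 0 0.02 1;0 0 0 0 0 0.03 1;0 0 0 0 0 0.03 1'|grep -E "tcp|wrist"; done
```

```text
tcp_pos: [0.5575, -0.3183, 0.1082]
wrist_force: [-0.1, -0.3, -3.7]
tcp_pos: [0.5578, -0.3185, 0.1063]
wrist_force: [-0.6, 0.7, -1.0]
tcp_pos: [0.5579, -0.3185, 0.1032]
wrist_force: [-1.4, 0.8, -0.4]
tcp_pos: [0.5579, -0.3185, 0.1001]
wrist_force: [-0.0, 0.6, -1.4]
tcp_pos: [0.558, -0.3186, 0.0981]
wrist_force: [-3.8, 1.3, 6.7]
```

```bash
H="python3 -m handwheel"
$H '0 0 0 0 0 0.01 1;0 0 0 0 0 0.01 1'|grep -E "tcp|wrist"
$H '0 0 0 0 0 0 -0.2;0 0 0 0 0 0 -0.2;0 0 0 0 0 0 -0.2;0 0 0 0 0 0 -0.2'|grep -E "tcp|wrist|grip"
$H '0 0 0 0 0 -0.3 -0.2;0 0 0 0 0 -1 -1;0 0 0 0 0 -1 -1;0 0 0 0 0 -1 -1'|grep -E "tcp|wrist|grip"
$H '0 0 0 0 0 -0.6 -1;0 0 0 0 0 -1 -1;0 0 0 0 0 -1 -1'|grep -E "tcp"
python3 shot.py wD4; python3 -c "
import meas;meas.strips('wD4',.137)"
python3 plan.py .4208 .2499 .29 -0.3
```

```text
tcp_pos: [0.5581, -0.3186, 0.098]
wrist_force: [-5.9, 4.2, 16.1]
tcp_pos: [0.5578, -0.3185, 0.0961]
wrist_force: [0.3, 0.1, 1.0]
grip_width: 0.601
tcp_pos: [0.558, -0.3186, 0.1966]
wrist_force: [0.1, 0.8, -0.8]
grip_width: 1.0
tcp_pos: [0.5583, -0.3188, 0.2981]
wD4 31.35 [ 0.5583 -0.3188  0.2981] [ 1.7992e+02 -1.4000e-01 -2.5600e+00]
wD4 [274.  189.5] mean [ 0.5583 -0.3179] size mm 30.7 14.5 yaw -3.0 -2.9
at [ 0.558  -0.3186  0.2958] [-180.     0.    -2.6] -> x -1.624 y -5.618 z 0.058 turn -0.0125
```

```bash
H="python3 -m handwheel"
for i in 1 2 3 4 5 6; do $H '0 0 0 -0.136 -0.47 0 -1;0 0 0 -0.271 -0.936 0 -1;0 0 0 -0.271 -0.936 0 -1'>/dev/null;done
$H '0 0 -0.013 0 0 0.4 -1;0 0 -0.013 0 0 0.7 -1;0 0 -0.013 0 0 0.7 -1;0 0 -0.013 0 0 0.7 -1'|grep -E "tcp"
python3 shot.py wA2; python3 meas.py wA2
python3 plan.py .4208 .2499 .062 -0.3
```

```text
tcp_pos: [0.4214, 0.249, 0.2275]
wA2 34.15 [0.4214 0.249  0.2275] [-1.7999e+02 -5.0000e-02 -2.9000e-01]
wA2 [413.  159.3] mean [0.4567 0.1269] size mm 30.9 15.3 yaw -27.5 -27.8
wA2 [273.7 198. ] mean [0.4217 0.2503] size mm 30.3 14.7 yaw -0.3 -1.6
at [0.4214 0.2493 0.2278] [-1.8e+02 -1.0e-01 -3.0e-01] -> x -0.006 y -0.006 z 1.658 turn 0.0001
```

```bash
H="python3 -m handwheel"
$H '0 0 0 0 -0.01 0.5 -1;0 0 0 0 -0.01 1 -1;0 0 0 0 -0.01 1 -1'>/dev/null
$H '0 0 0 0 0 0.4 -1;0 0 0 0 0 0.655 -1;0 0 0 0 0 0.655 -1'|grep -E "tcp|wrist"
$H '0 0 0 0 0 0 1;0 0 0 0 0 0 1;0 0 0 0 0 0 1;0 0 0 0 0 0 1;0 0 0 0 0 0 1'|grep -E "tcp|wrist|gr"
$H '0 0 0 0 0 -0.2 1;0 0 0 0 0 -0.6 1;0 0 0 0 0 -1 1;0 0 0 0 0 -1 1'|grep -E "gr"
$H '0 0 0 0 0 -0.4 1;0 0 0 0 0 -0.6 1;0 0 0 0 0 -0.6 1'|grep -E "tcp|wrist|gr"
python3 plan.py .4744 -.3145 .182 -2.5
```

```text
tcp_pos: [0.421, 0.2509, 0.0622]
wrist_force: [0.5, -0.4, 0.9]
tcp_pos: [0.4211, 0.251, 0.0623]
wrist_force: [-0.7, -2.0, 8.7]
grip_width: 0.461
grasp_force: 59.6
grip_width: 0.464
grasp_force: 61.3
tcp_pos: [0.4208, 0.251, 0.2217]
wrist_force: [-0.1, -0.4, -2.7]
grip_width: 0.461
grasp_force: 61.9
at [0.4208 0.251  0.2217] [-1.8e+02 -1.0e-01 -2.0e-01] -> x 0.557 y 5.653 z 0.397 turn 0.0127
```

```bash
H="python3 -m handwheel"
for i in 1 2 3 4 5 6; do $H '0 0 0 0.046 0.47 0 1;0 0 0 0.093 0.942 0 1;0 0 0 0.093 0.942 0 1'>/dev/null;done
$H '0 0 0.013 0 0 0 1;0 0 0.013 0 0 0 1;0 0 0.013 0 0 0 1'|grep -E "gr"
python3 plan.py .4744 -.3145 .150 -2.5;python3 shot.py wA3; python3 -c "
import meas;meas.strips('wA3',.258)"
```

```text
grip_width: 0.461
grasp_force: 64.2
at [ 0.4745 -0.3133  0.2208] [-180.    -0.    -2.4] -> x -0.001 y 0.012 z 0.708 turn 0.0004
wA3 39.075 [ 0.4745 -0.3133  0.2208] [-179.99   -0.     -2.44]
wA3 [274.7 116.9] mean [ 0.5502 -0.316 ] size mm 6.9 6.8 yaw -2.9 53.1
wA3 [274.1 311.9] mean [ 0.4747 -0.3126] size mm 30.6 14.5 yaw -2.5 -2.3
```

```bash
H="python3 -m handwheel"
$H '0 0 0 0 0.015 0.3 1;0 0 0 0 0.015 0.55 1;0 0 0 0 0.015 0.65 1;0 0 0 0 0.015 0.70 1;0 0 0 0 0.015 0.70 1'|grep -E "tcp|wrist"
$H '0 0 0 0 0 0.04 1;0 0 0 0 0 0.08 1;0 0 0 0 0 0.12 1;0 0 0 0 0 0.12 1'|grep -E "tcp|wrist"
$H '0 0 0 0 0 0.07 1;0 0 0 0 0 0.14 1;0 0 0 0 0 0.21 1;0 0 0 0 0 0.28 1;0 0 0 0 0 0.28 1'|grep -E "tcp|wrist"
for k in 1 2 3 ; do $H '0 0 0 0 0 0.02 1;0 0 0 0 0 0.03 1;0 0 0 0 0 0.03 1'|grep -E "tcp|wrist"; done
```

```text
tcp_pos: [0.4743, -0.3162, 0.1514]
wrist_force: [0.4, 0.2, -2.0]
tcp_pos: [0.474, -0.3161, 0.1385]
wrist_force: [-0.3, 0.4, -2.4]
tcp_pos: [0.4737, -0.3158, 0.1098]
wrist_force: [0.1, -0.2, -2.2]
tcp_pos: [0.474, -0.3161, 0.1078]
wrist_force: [-1.1, 1.2, -0.7]
tcp_pos: [0.4741, -0.3161, 0.1047]
wrist_force: [-0.5, 0.1, -0.3]
tcp_pos: [0.4741, -0.3161, 0.1016]
wrist_force: [0.2, -0.3, -1.7]
```

```bash
H="python3 -m handwheel"
$H '0 0 0 0 0 0.01 1;0 0 0 0 0 0.02 1;0 0 0 0 0 0.02 1'|grep -E "tcp|wrist"
$H '0 0 0 0 0 0.01 1;0 0 0 0 0 0.02 1;0 0 0 0 0 0.02 1'|grep -E "tcp|wrist"
$H '0 0 0 0 0 0.01 1;0 0 0 0 0 0.01 1'|grep -E "tcp|wrist"
```

```text
tcp_pos: [0.4741, -0.3161, 0.0997]
wrist_force: [-0.2, -0.6, -0.3]
tcp_pos: [0.4743, -0.3162, 0.0991]
wrist_force: [-4.6, 4.1, 14.6]
tcp_pos: [0.4745, -0.3163, 0.0991]
wrist_force: [-5.8, 3.9, 21.9]
```

```bash
H="python3 -m handwheel"
$H '0 0 0 0 0 0 -0.2;0 0 0 0 0 0 -0.2;0 0 0 0 0 0 -0.2;0 0 0 0 0 0 -0.2'|grep -E "wrist|grip"
$H '0 0 0 0 0 -0.3 -0.2;0 0 0 0 0 -1 -1;0 0 0 0 0 -1 -1;0 0 0 0 0 -1 -1'>/dev/null
$H '0 0 0 0 0 -0.6 -1;0 0 0 0 0 -1 -1;0 0 0 0 0 -1 -1'|grep -E "tcp"
python3 shot.py wA4; python3 -c "
import meas;meas.strips('wA4',.137)"
python3 plan.py .6131 .2624 .29 -15
```

```text
wrist_force: [-0.1, -0.7, -0.2]
grip_width: 0.602
tcp_pos: [0.4745, -0.3164, 0.2984]
wA4 44.375 [ 0.4745 -0.3164  0.2984] [ 1.7992e+02 -1.3000e-01 -2.5600e+00]
wA4 [271.7 110.1] mean [ 0.5521 -0.317 ] size mm 30.4 14.6 yaw -2.4 6.7
wA4 [274.9 190.3] mean [ 0.4734 -0.3164] size mm 30.5 14.3 yaw -2.6 -2.9
at [ 0.4742 -0.3162  0.2962] [-180.     0.    -2.6] -> x 1.130 y -5.842 z 0.062 turn 0.0691
```

```bash
H="python3 -m handwheel"
for i in 1 2 3 4 5 6; do $H '0 0 0 0.094 -0.49 0 -1;0 0 0 0.188 -0.974 0 -1;0 0 0 0.188 -0.974 0 -1'>/dev/null;done
$H '0 0 0.04 0 0 0.4 -1;0 0 0.069 0 0 0.7 -1;0 0 0.069 0 0 0.7 -1;0 0 0.069 0 0 0.7 -1'|grep -E "tcp"
python3 shot.py wC2; python3 meas.py wC2
python3 plan.py .6131 .2624 .062 -15
```

```text
tcp_pos: [0.6134, 0.2614, 0.2284]
wC2 47.175 [0.6134 0.2614 0.2284] [-1.7996e+02 -7.0000e-02 -1.4920e+01]
wC2 [273.7 197.6] mean [0.614  0.2626] size mm 30.6 14.3 yaw -14.9 -16.6
wC2 [439.8 302.7] mean [0.4602 0.1255] size mm 27.6 15.7 yaw -28.1 -23.2
at [0.6135 0.2618 0.2287] [-1.799e+02 -1.000e-01 -1.490e+01] -> x -0.005 y -0.005 z 1.667 turn 0.0004
```

```bash
H="python3 -m handwheel"
$H '0 0 0 0 -0.006 0.5 -1;0 0 0 0 -0.006 1 -1;0 0 0 0 -0.006 1 -1'>/dev/null
$H '0 0 0 0 0 0.4 -1;0 0 0 0 0 0.665 -1;0 0 0 0 0 0.665 -1'|grep -E "tcp|wrist"
$H '0 0 0 0 0 0 1;0 0 0 0 0 0 1;0 0 0 0 0 0 1;0 0 0 0 0 0 1;0 0 0 0 0 0 1'|grep -E "tcp|wrist|gr"
$H '0 0 0 0 0 -0.2 1;0 0 0 0 0 -0.6 1;0 0 0 0 0 -1 1;0 0 0 0 0 -1 1'|grep -E "gr"
$H '0 0 -0.04 0 0 -0.4 1;0 0 -0.069 0 0 -0.6 1;0 0 -0.069 0 0 -0.6 1;0 0 -0.069 0 0 -0.6 1'|grep -E "tcp|wrist|gr"
python3 plan.py .4851 -.0688 .222 -2.5
```

```text
tcp_pos: [0.6134, 0.2632, 0.0616]
wrist_force: [0.2, 0.1, 0.5]
tcp_pos: [0.6136, 0.2633, 0.0621]
wrist_force: [-2.1, -2.0, 7.8]
grip_width: 0.461
grasp_force: 59.8
grip_width: 0.462
grasp_force: 61.4
tcp_pos: [0.6126, 0.2631, 0.2187]
wrist_force: [0.2, 0.3, -3.5]
grip_width: 0.458
grasp_force: 61.8
at [0.6126 0.2631 0.2187] [ 1.8e+02  1.0e-01 -2.7e+00] -> x -1.118 y 3.375 z -0.033 turn -0.0010
```

```bash
H="python3 -m handwheel"
for i in 1 2 3 4; do $H '0 0 0 -0.14 0.42 0 1;0 0 0 -0.28 0.844 0 1;0 0 0 -0.28 0.844 0 1'>/dev/null;done
$H '0 0 0 0 0 0 1;0 0 0 0 0 0 1;0 0 0 0 0 0 1'|grep -E "gr"
python3 plan.py .4851 -.0688 .150 -2.5;python3 shot.py wC3; python3 -c "
import meas;meas.strips('wC3',.258)"
```

```text
grip_width: 0.458
grasp_force: 63.7
at [ 0.4863 -0.0683  0.2201] [-180.     0.    -2.5] -> x -0.012 y 0.006 z 0.701 turn 0.0000
wC3 51.475 [ 0.4863 -0.0683  0.2201] [-1.7999e+02  2.0000e-02 -2.5000e+00]
wC3 [553.2 213. ] mean [ 0.5247 -0.1692] size mm 16.0 1.3 yaw -2.7 -2.0
wC3 [ 70.4 238.6] mean [0.5224 0.006 ] size mm 12.7 6.3 yaw -28.2 -28.5
wC3 [ 98.6 241.6] mean [ 0.5207 -0.0041] size mm 15.2 1.7 yaw -28.3 -29.6
wC3 [274.1 310.5] mean [ 0.4877 -0.0676] size mm 30.4 14.4 yaw -2.4 -2.2
```

```bash
H="python3 -m handwheel"
$H '0 0 0 -0.02 0.008 0.3 1;0 0 0 -0.02 0.008 0.55 1;0 0 0 -0.02 0.008 0.65 1;0 0 0 -0.02 0.008 0.70 1;0 0 0 -0.02 0.008 0.70 1'|grep -E "tcp|wrist"
$H '0 0 0 0 0 0.04 1;0 0 0 0 0 0.08 1;0 0 0 0 0 0.12 1;0 0 0 0 0 0.12 1'|grep -E "tcp|wrist"
$H '0 0 0 0 0 0.07 1;0 0 0 0 0 0.14 1;0 0 0 0 0 0.21 1;0 0 0 0 0 0.28 1;0 0 0 0 0 0.28 1'|grep -E "tcp|wrist"
for k in 1 2 3 ; do $H '0 0 0 0 0 0.02 1;0 0 0 0 0 0.03 1;0 0 0 0 0 0.03 1'|grep -E "tcp|wrist"; done
$H '0 0 0 0 0 0.01 1;0 0 0 0 0 0.02 1;0 0 0 0 0 0.02 1'|grep -E "tcp|wrist"
```

```text
tcp_pos: [0.4842, -0.0697, 0.1508]
wrist_force: [-0.8, 0.5, -3.1]
tcp_pos: [0.4839, -0.0697, 0.138]
wrist_force: [0.5, 0.2, -2.1]
tcp_pos: [0.4836, -0.0696, 0.1093]
wrist_force: [0.6, 0.4, -2.6]
tcp_pos: [0.484, -0.0697, 0.1073]
wrist_force: [0.4, 0.2, -0.8]
tcp_pos: [0.484, -0.0697, 0.1042]
wrist_force: [-0.5, -0.6, -1.0]
tcp_pos: [0.484, -0.0697, 0.1012]
wrist_force: [-0.4, -0.5, -0.7]
tcp_pos: [0.484, -0.0697, 0.0992]
wrist_force: [-0.5, 1.1, -0.8]
```

```bash
H="python3 -m handwheel"
$H '0 0 0 0 0 0.01 1;0 0 0 0 0 0.02 1;0 0 0 0 0 0.02 1'|grep -E "tcp|wrist"
$H '0 0 0 0 0 0.01 1;0 0 0 0 0 0.01 1'|grep -E "tcp|wrist"
$H '0 0 0 0 0 0 -0.2;0 0 0 0 0 0 -0.2;0 0 0 0 0 0 -0.2;0 0 0 0 0 0 -0.2'|grep -E "wrist|grip"
$H '0 0 0 0 0 -0.3 -0.2;0 0 0 0 0 -1 -1;0 0 0 0 0 -1 -1;0 0 0 0 0 -1 -1'>/dev/null
$H '0 0 0 0 0 -0.6 -1;0 0 0 0 0 -1 -1;0 0 0 0 0 -1 -1'|grep -E "tcp"
python3 shot.py wC4; python3 -c "
import meas;meas.strips('wC4',.137);print('z.1');meas.strips('wC4',.1)"
python3 plan.py .4566 .1267 .23 -27.7
```

```text
tcp_pos: [0.4844, -0.0698, 0.0988]
wrist_force: [-6.5, 1.4, 17.3]
tcp_pos: [0.4848, -0.0699, 0.0988]
wrist_force: [-8.9, 1.4, 24.6]
wrist_force: [-0.4, 0.5, -0.0]
grip_width: 0.602
tcp_pos: [0.4845, -0.0698, 0.2976]
wC4 56.775 [ 0.4845 -0.0698  0.2976] [ 1.7998e+02 -1.2000e-01 -2.5600e+00]
wC4 [505.3  99.1] mean [ 0.5622 -0.2894] size mm 25.6 2.5 yaw -2.7 -2.3
wC4 [533.7 102.4] mean [ 0.5579 -0.3167] size mm 31.2 15.7 yaw -2.6 -2.5
wC4 [514.5 189.4] mean [ 0.4735 -0.3152] size mm 31.2 15.8 yaw -2.4 -2.1
wC4 [274.9 188.2] mean [ 0.4859 -0.0698] size mm 30.9 14.8 yaw -2.6 -1.1
wC4 [110.4 211.4] mean [0.4685 0.1037] size mm 28.8 14.2 yaw -28.1 -28.1
wC4 [131.4 215.2] mean [0.4634 0.0826] size mm 30.5 2.9 yaw -28.2 -28.3
z.1
wC4 [505.3  99.1] mean [ 0.5621 -0.316 ] size mm 28.8 2.8 yaw -2.7 -2.3
wC4 [533.7 102.4] mean [ 0.5574 -0.3467] size mm 35.0 17.6 yaw -2.6 -2.5
wC4 [514.5 189.4] mean [ 0.4626 -0.345 ] size mm 35.1 17.7 yaw -2.4 -2.1
wC4 [274.9 188.2] mean [ 0.4765 -0.0694] size mm 34.7 16.6 yaw -2.6 -1.1
wC4 [110.4 211.4] mean [0.457  0.1254] size mm 32.3 15.9 yaw -28.1 -28.1
wC4 [131.4 215.2] mean [0.4512 0.1016] size mm 34.2 3.3 yaw -28.2 -28.3
at [ 0.4841 -0.0698  0.2955] [-180.     0.    -2.6] -> x -0.363 y -1.950 z 0.655 turn 0.1397
```

```bash
H="python3 -m handwheel"
for i in 1 2; do $H '0 0 0 -0.09 -0.49 0 -1;0 0 0 -0.18 -0.974 0 -1;0 0 0 -0.18 -0.974 0 -1'>/dev/null;done
$H '0 0 0.05 0 0 0.3 -1;0 0 0.1 0 0 0.65 -1;0 0 0.141 0 0 0.65 -1;0 0 0.141 0 0 0.65 -1;0 0 0.141 0 0 0.65 -1'|grep -E "tcp"
python3 shot.py wB2; python3 meas.py wB2
python3 plan.py .4569 .1265 .062 -27.9
```

```text
tcp_pos: [0.4569, 0.1259, 0.231]
wB2 58.2 [0.4569 0.1259 0.231 ] [ 1.7998e+02  1.0000e-02 -2.7810e+01]
wB2 [502.7  52.7] mean [ 0.478  -0.0937] size mm 35.7 17.2 yaw -2.5 -2.3
wB2 [465.8  68.7] mean [ 0.4804 -0.0638] size mm 39.5 2.1 yaw -2.3 -2.2
wB2 [274.7 196.5] mean [0.4572 0.1259] size mm 30.5 14.4 yaw -28.2 -29.1
at [0.4569 0.126  0.2312] [180.   -0.  -27.8] -> x -0.002 y -0.004 z 1.692 turn 0.0004
```

```bash
H="python3 -m handwheel"
$H '0 0 0 0 0 0.5 -1;0 0 0 0 0 1 -1;0 0 0 0 0 1 -1'>/dev/null
$H '0 0 0 0 0 0.4 -1;0 0 0 0 0 0.69 -1;0 0 0 0 0 0.69 -1'|grep -E "tcp|wrist"
$H '0 0 0 0 0 0 1;0 0 0 0 0 0 1;0 0 0 0 0 0 1;0 0 0 0 0 0 1;0 0 0 0 0 0 1'|grep -E "tcp|wrist|gr"
$H '0 0 0 0 0 -0.2 1;0 0 0 0 0 -0.6 1;0 0 0 0 0 -1 1;0 0 0 0 0 -1 1'|grep -E "gr"
$H '0 0 -0.05 0 0 -0.4 1;0 0 -0.1 0 0 -0.8 1;0 0 -0.141 0 0 -0.8 1;0 0 -0.141 0 0 -0.8 1;0 0 -0.141 0 0 -0.8 1'|grep -E "tcp|wrist|gr"
python3 plan.py .4815 -.1507 .242 -2.5
```

```text
tcp_pos: [0.4568, 0.1264, 0.063]
wrist_force: [0.0, -0.3, 0.0]
tcp_pos: [0.4573, 0.1265, 0.0638]
wrist_force: [-2.8, -2.2, 9.1]
grip_width: 0.462
grasp_force: 60.0
grip_width: 0.462
grasp_force: 61.5
tcp_pos: [0.4564, 0.1264, 0.2412]
wrist_force: [0.1, 0.3, -3.4]
grip_width: 0.466
grasp_force: 62.3
at [0.4564 0.1264 0.2412] [ 1.8e+02  1.0e-01 -2.7e+00] -> x 0.382 y 2.756 z -0.008 turn -0.0013
```

```bash
H="python3 -m handwheel"
for i in 1 2 3; do $H '0 0 0 0.064 0.46 0 1;0 0 0 0.127 0.919 0 1;0 0 0 0.127 0.919 0 1'>/dev/null;done
$H '0 0 0 0 0 0 1;0 0 0 0 0 0 1;0 0 0 0 0 0 1'|grep -E "gr"
python3 plan.py .4815 -.1507 .152 -2.5;python3 shot.py wB3; python3 -c "
import meas;meas.strips('wB3',.277)"
```

```text
grip_width: 0.462
grasp_force: 64.4
at [ 0.4826 -0.1498  0.2424] [-180.    -0.    -2.5] -> x -0.010 y 0.010 z 0.904 turn 0.0000
wB3 62.25 [ 0.4826 -0.1498  0.2424] [-1.8e+02 -1.0e-02 -2.5e+00]
wB3 [454.7 102.4] mean [ 0.5601 -0.2121] size mm 14.9 1.3 yaw -2.8 -2.7
wB3 [487.9 101.9] mean [ 0.5598 -0.2231] size mm 13.2 6.6 yaw -2.5 -1.4
wB3 [208.2 203. ] mean [ 0.529  -0.1269] size mm 15.1 1.2 yaw -2.9 -2.9
wB3 [439.5 204.2] mean [ 0.5249 -0.2115] size mm 15.0 1.4 yaw -2.5 -2.1
wB3 [180.4 200.8] mean [ 0.5303 -0.1169] size mm 13.4 6.7 yaw -2.5 -8.4
wB3 [469.2 206.6] mean [ 0.5235 -0.2225] size mm 13.4 6.7 yaw -2.2 -1.6
wB3 [274.2 308.1] mean [ 0.4826 -0.149 ] size mm 30.8 14.7 yaw -2.5 -2.6
```

```bash
H="python3 -m handwheel"
$H '0 0 0 -0.01 0.013 0.3 1;0 0 0 -0.01 0.013 0.6 1;0 0 0 -0.01 0.013 0.8 1;0 0 0 -0.01 0.013 0.90 1;0 0 0 -0.01 0.013 0.90 1'|grep -E "tcp|wrist"
$H '0 0 0 0 0 0.04 1;0 0 0 0 0 0.08 1;0 0 0 0 0 0.12 1;0 0 0 0 0 0.12 1'|grep -E "tcp|wrist"
$H '0 0 0 0 0 0.07 1;0 0 0 0 0 0.14 1;0 0 0 0 0 0.21 1;0 0 0 0 0 0.28 1;0 0 0 0 0 0.28 1'|grep -E "tcp|wrist"
for k in 1 2 3 ; do $H '0 0 0 0 0 0.02 1;0 0 0 0 0 0.03 1;0 0 0 0 0 0.03 1'|grep -E "tcp|wrist"; done
$H '0 0 0 0 0 0.01 1;0 0 0 0 0 0.01 1;0 0 0 0 0 0.01 1'|grep -E "tcp|wrist"
```

```text
tcp_pos: [0.4815, -0.1518, 0.1523]
wrist_force: [-0.2, -0.5, -2.4]
tcp_pos: [0.4814, -0.1519, 0.1402]
wrist_force: [-0.0, 0.1, -1.9]
tcp_pos: [0.481, -0.1518, 0.1113]
wrist_force: [-0.6, -0.4, -3.3]
tcp_pos: [0.4814, -0.1519, 0.1093]
wrist_force: [0.1, -0.1, -0.9]
tcp_pos: [0.4815, -0.1519, 0.1062]
wrist_force: [-0.1, -0.4, -0.5]
tcp_pos: [0.4814, -0.1519, 0.1031]
wrist_force: [0.7, 0.1, -0.8]
tcp_pos: [0.4814, -0.1519, 0.1022]
wrist_force: [0.3, 0.5, -1.0]
```

```bash
H="python3 -m handwheel"
$H '0 0 0 0 0 0.01 1;0 0 0 0 0 0.02 1;0 0 0 0 0 0.02 1'|grep -E "tcp|wrist"
$H '0 0 0 0 0 0.01 1;0 0 0 0 0 0.02 1;0 0 0 0 0 0.02 1'|grep -E "tcp|wrist"
$H '0 0 0 0 0 0 -0.2;0 0 0 0 0 0 -0.2;0 0 0 0 0 0 -0.2;0 0 0 0 0 0 -0.2'|grep -E "wrist|grip"
$H '0 0 0 0 0 -0.3 -0.2;0 0 0 0 0 -1 -0.2;0 0 0 0 0 -1 -0.2;0 0 0 0 0 -1 -1'>/dev/null
$H '0 0 0 0 0 -0.6 -1;0 0 0 0 0 -1 -1;0 0 0 0 0 -1 -1'|grep -E "tcp"
python3 shot.py wB4; python3 -c "
import meas;meas.strips('wB4',.137)"
python3 plan.py .639 .0771 .29 -2.5
```

```text
tcp_pos: [0.4816, -0.1519, 0.1008]
wrist_force: [-3.2, 1.0, 5.5]
tcp_pos: [0.482, -0.152, 0.1005]
wrist_force: [-8.4, 2.8, 23.1]
wrist_force: [0.2, 0.7, 1.0]
grip_width: 0.603
tcp_pos: [0.4819, -0.1521, 0.2997]
wB4 67.675 [ 0.4819 -0.1521  0.2997] [ 1.7996e+02 -1.3000e-01 -2.5600e+00]
wB4 [419.1 103.1] mean [ 0.5595 -0.2923] size mm 33.5 2.9 yaw -3.0 -2.6
wB4 [445.  103.6] mean [ 0.5579 -0.3169] size mm 30.8 15.4 yaw -2.6 -1.9
wB4 [217.1 188.2] mean [ 0.4854 -0.0926] size mm 35.0 2.7 yaw -2.0 -2.9
wB4 [409.4 188.7] mean [ 0.476  -0.2906] size mm 34.0 3.0 yaw -2.8 -2.3
wB4 [275.  189.3] mean [ 0.4816 -0.1521] size mm 30.6 14.8 yaw -2.4 -2.5
wB4 [194.8 186. ] mean [ 0.4887 -0.0698] size mm 30.9 15.5 yaw -2.6 -3.3
wB4 [433.3 189.5] mean [ 0.4739 -0.3154] size mm 30.7 15.6 yaw -2.1 -1.5
at [ 0.4816 -0.152   0.2975] [-180.     0.    -2.6] -> x 1.471 y -2.359 z 0.075 turn -0.0003
```

All four carriers are home. Next, a measuring picture for the canister, cradle and cleaner.

```bash
H="python3 -m handwheel"
for i in 1 2 3 4; do $H '0 0 0 0.068 -0.44 0 -1;0 0 0 0.135 -0.88 -0.08 -1;0 0 0 0.135 -0.88 -0.08 -1'>/dev/null;done
$H '0 0 0 0 0 0 -1;0 0 0 0 0 0 -1'>/dev/null
python3 shot.py wK
cat > crad.py <<'E'
from h import *
import json
im=cv2.imread("pics/wK.png");c=json.load(open("wK.json"))
for t,m,z,a in(("saddle/yellow",mask(im,(22,150,90),(32,255,255)),.036,20),("blue",mask(im,(105,150,80),(122,255,255)),.12,100),("red",mask(im,(0,170,90),(6,255,255)),.15,20)):
  for ce,st,l in blobs(m,a):
    P=ray(c,np.argwhere(l)[:,::-1],z)[:,:2]
    (q,r)=cv2.minEnclosingCircle((P*1e3).astype(np.float32));print(t,ce.round(1),st[4],ray(c,ce,z)[0,:2].round(4),"circ",np.round(q,1),round(r,1))
w=mask(im,(0,0,170),(180,40,255))
for ce,st,l in blobs(w,300):
    P=ray(c,np.argwhere(l)[:,::-1],.008)[:,:2];r=cv2.minAreaRect((P*1e3).astype(np.float32));print("white",ce.round(0),st[4],np.round(r[0],1),np.round(r[1],1),round(r[2],1))
E
python3 crad.py;cp pics/wK.png pics/wKv.png
```

```text
wK 69.475 [0.5511 0.1958 0.3299] [ 1.7998e+02  2.0000e-02 -2.6400e+00]
saddle/yellow [287.1 159. ] 1265 [0.5597 0.1772] circ [558.7 177.2] 40.4
saddle/yellow [107.3 189.1] 141 [0.5274 0.4444] circ [526.7 443.4] 14.2
saddle/yellow [164.  196.9] 127 [0.5116 0.3625] circ [510.8 361.9] 12.6
saddle/yellow [108.6 220.7] 206 [0.4778 0.453 ] circ [478.9 453.9] 21.1
saddle/yellow [163.1 228.1] 187 [0.462  0.3717] circ [462.7 371.1] 21.1
saddle/yellow [362.2 261. ] 1370 [0.3909 0.0627] circ [380.4  62. ] 52.5
blue [379.7  93.3] 2305 [0.6397 0.0776] circ [639.1  77.7] 28.9
white [302.  12.] 374 [748.1 150.8] [20.2 40.6] 49.5
white [ 54. 225.] 2537 [443.3 561.5] [333.5  33.3] 0.0
white [141. 204.] 2358 [492.3 411.4] [91.4 90.9] 78.9
white [177. 209.] 630 [481.8 357.1] [23.5 90.9] 77.0
white [203. 352.] 1102 [206.5 333.3] [ 87.9 117. ] 23.3
white [104. 398.] 516 [ 86.2 569.7] [81.1 79.8] 4.6
```

View pics/wKv.png

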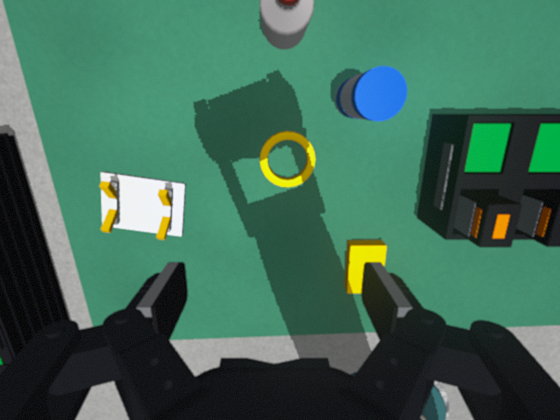

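The canister is at (0.639,0.078) (cap radius 28.9 mm, at pixel (380,93)), the cradle centre at about (0.493,0.409) with its axis at 79°, and the cleaner near (0.74,0.15). Plan: tilt the tool so it points 30° below horizontal, heading -45°, grasp from the side, then pitch 90°.

```bash
H="python3 -m handwheel"
$H '0 0 0.055 0 0 0 -1;0 0 0.11 0 0 0 -1;0 0 0.165 0 0 0 -1;0 0 0.22 0 0 0 -1;0 0 0.2355 0 0 0 -1'|grep -E "tcp|rot"
$H '0 0.05 0 0 0 0 -1;0 0.1 0 0 0 0 -1;0 0.1667 0 0 0 0 -1;0 0.1667 0 0 0 0 -1'|grep -E "tcp|rot"
$H '0 0.05 0 0 0 0 -1;0 0.1 0 0 0 0 -1;0 0.1667 0 0 0 0 -1;0 0.1667 0 0 0 0 -1;0 0.1667 0 0 0 0 -1'|grep -E "tcp|rot"
cat > plan3.py <<'E'
# target: TCP x y z, heading h deg, theta deg below horizontal
import sys,numpy as np
from scipy.spatial.transform import Rotation as R
from workcell import status
s=status.sense();Rc=R.from_euler("xyz",s["ee_rot"],degrees=True);p=s["tcp_pos"]
X,Y,Z,h,th=map(float,sys.argv[1:6]);a=np.radians(th)
Rt=R.from_euler("z",h,degrees=True)*R.from_euler("x",180,degrees=True)*R.from_euler("y",90-th,degrees=True)
rv=(Rc.inv()*Rt).as_rotvec()/np.pi
print("q",s["q"].round(1),"tcp",p.round(4),"t",Rc.apply([0,0,1]).round(3));print("turn",rv.round(4),"shift",(10*Rc.inv().apply(np.array([X,Y,Z])-p)).round(3))
E
python3 plan3.py .5775 .1395 .1255 -45 30
```

```text
tcp_pos: [0.5511, 0.1965, 0.3303]
ee_rot: [-180.0, -0.0, -45.2]
tcp_pos: [0.55, 0.1978, 0.3296]
ee_rot: [179.9, -30.1, -44.8]
tcp_pos: [0.5624, 0.1672, 0.369]
ee_rot: [173.7, -57.1, -36.7]
q [ 38.2 -13.8 101.7 -56.9  84.7 170. ] tcp [0.5624 0.1672 0.369 ] t [ 0.604 -0.586 -0.54 ]
turn [-0.0044  0.0148  0.0248] shift [-1.888 -0.04   1.569]
```

```bash
H="python3 -m handwheel"
python3 plan3.py .53 .15 .34 -25 30
```

```text
q [ 38.2 -13.8 101.7 -56.9  84.7 170. ] tcp [0.5624 0.1672 0.369 ] t [ 0.604 -0.586 -0.54 ]
turn [ 0.0904  0.018  -0.0331] shift [-0.328  0.327  0.062]
```

```bash
H="python3 -m handwheel"
$H '0.045 0.01 -0.016 -0.16 0.16 0.03 -1;0.09 0.018 -0.033 -0.328 0.327 0.06 -1;0.09 0.018 -0.033 -0.328 0.327 0.06 -1;0.09 0.018 -0.033 -0.328 0.327 0.06 -1'|grep -E "tcp|rot"
python3 plan3.py .560 .1146 .1255 -25 30
```

```text
tcp_pos: [0.5303, 0.1501, 0.3413]
ee_rot: [-180.0, -60.1, -25.1]
q [ 36.6 -29.6 116.9 -55.9  67.3 162.5] tcp [0.5303 0.1501 0.3413] t [ 0.785 -0.368 -0.498]
turn [ 0.0005 -0.0007 -0.0003] shift [-1.662  0.196  1.439]
```

```bash
H="python3 -m handwheel"
for i in 1 2; do $H '0 0 0 -0.277 0.033 0.24 -1;0 0 0 -0.554 0.065 0.48 -1;0 0 0 -0.554 0.065 0.48 -1'|grep -E "tcp|rot";done
python3 plan3.py .560 .1146 .1255 -25 30
```

```text
tcp_pos: [0.5403, 0.1382, 0.2659]
ee_rot: [179.4, -60.0, -24.5]
tcp_pos: [0.5499, 0.1166, 0.2069]
ee_rot: [178.8, -59.1, -23.2]
q [ 30.5 -26.3 126.9 -59.5  54.8 170. ] tcp [0.5499 0.1166 0.2069] t [ 0.78  -0.357 -0.514]
turn [-0.0019  0.005   0.005 ] shift [-0.647 -0.032  0.504]
```

q6 is at its limit, so I'll use the half-turned grasp (last joint flipped 180°) with heading -35° and 35° below horizontal.

```bash
H="python3 -m handwheel"
sed -i 's/\*R.from_euler("y",90-th,degrees=True)$/*R.from_euler("y",90-th,degrees=True)*R.from_euler("z",float(sys.argv[6]) if len(sys.argv)>6 else 0,degrees=True)/' plan3.py
$H '0 0 0 0.4 0 -0.3 -1;0 0 0 0.87 0 -0.5 -1;0 0 0 0.87 0 -0.5 -1'|grep -E "tcp"
for i in 1 2 3 4; do $H '0 0 -0.058 0 0 0 -1;0 0 -0.115 0 0 0 -1;0 0 -0.172 0 0 0 -1;0 0 -0.23 0 0 0 -1;0 0 -0.245 0 0 0 -1'|grep -E "rot";done
python3 plan3.py .56 .13 .30 -35 35 180
```

```text
tcp_pos: [0.5523, 0.1181, 0.315]
ee_rot: [130.2, -37.5, 38.3]
ee_rot: [120.8, -0.9, 65.0]
ee_rot: [129.2, 35.9, 91.2]
ee_rot: [175.3, 59.1, 150.1]
q [ 30.5 -29.8 119.6 -53.8  60.5 -17.1] tcp [0.5515 0.1178 0.3086] t [ 0.782 -0.355 -0.512]
turn [0.0498 0.0219 0.0162] shift [0.067 0.143 0.068]
```

```bash
H="python3 -m handwheel"
$H '0.05 0.022 0.016 0.067 0.143 0.068 -1;0.05 0.022 0.016 0.067 0.143 0.068 -1;0.05 0.022 0.016 0.067 0.143 0.068 -1'|grep -E "tcp|rot"
python3 plan3.py .652 .0688 .20 -35 35 180
```

```text
tcp_pos: [0.5601, 0.13, 0.299]
ee_rot: [179.9, 55.0, 144.9]
q [ 32.8 -21.2 113.  -53.3  70.8 -11.6] tcp [0.5601 0.13   0.299 ] t [ 0.671 -0.469 -0.574]
turn [ 0.0002 -0.0002 -0.0004] shift [0.177 0.025 1.472]
```

```bash
H="python3 -m handwheel"
for i in 1 2; do $H '0 0 0 0.045 0.006 0.37 -1;0 0 0 0.089 0.012 0.736 -1;0 0 0 0.089 0.012 0.736 -1;0 0 0 0.089 0.012 0.736 -1'|grep -E "tcp|rot";done
python3 plan3.py .652 .0688 .0671 -35 35 180
python3 - <<'E'
from h import *
im=snapshot("side");cv2.imwrite("pics/s2.png",im);c=calibration("side")
for ce,st,l in blobs(mask(im,(105,150,80),(120,255,255)),100):
    print(ce,st[4],ray(c,ce,.12)[0])
E
```

```text
tcp_pos: [0.6054, 0.0985, 0.2505]
ee_rot: [179.7, 55.0, 144.7]
tcp_pos: [0.6514, 0.0686, 0.2011]
ee_rot: [179.8, 55.0, 144.7]
q [ 21.2 -10.6 114.  -56.4  54.8  -8.4] tcp [0.6514 0.0686 0.2011] t [ 0.671 -0.47  -0.573]
turn [ 0.0001  0.0001 -0.0009] shift [1.096 0.002 0.771]
[221.1        210.28888889] 180 [0.64222095 0.09260293 0.12      ]
[230.56329114 241.73417722] 158 [0.56779149 0.15586026 0.12      ]
[  4.21078431 400.67647059] 204 [0.66986186 0.62165761 0.12      ]
```

View pics/s2.png

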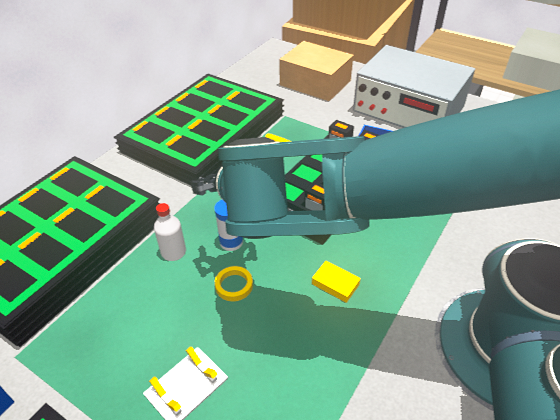

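Side view: canister undisturbed at (222,225), arm posed above it, cradle at (185,380). Descending.

```bash
H="python3 -m handwheel"
for i in 1 2; do $H '0 0 0 0.27 0 0.19 -1;0 0 0 0.548 0 0.386 -1;0 0 0 0.548 0 0.386 -1;0 0 0 0.548 0 0.386 -1'|grep -E "tcp|rot|wrist";done
python3 plan3.py .652 .0688 .0671 -35 35 180
```

```text
tcp_pos: [0.6522, 0.0686, 0.1346]
ee_rot: [179.8, 55.0, 144.7]
wrist_force: [-0.6, -0.0, 0.5]
tcp_pos: [0.6522, 0.069, 0.0722]
ee_rot: [179.8, 54.3, 144.7]
wrist_force: [-0.6, -0.2, -0.1]
q [ 21.   -1.5 118.7 -65.1  48.    6.4] tcp [0.6522 0.069  0.0722] t [ 0.665 -0.467 -0.584]
turn [-0.0004 -0.0039 -0.0009] shift [ 0.042 -0.003  0.029]
```

```bash
H="python3 -m handwheel"
python3 plan3.py .6528 .0699 .0671 -29 35 180
```

```text
q [ 21.   -1.5 118.7 -65.1  48.    6.4] tcp [0.6522 0.069  0.0722] t [ 0.665 -0.467 -0.584]
turn [-0.0276 -0.0039 -0.0202] shift [0.042 0.011 0.029]
```

```bash
H="python3 -m handwheel"
$H '-0.0276 -0.004 -0.02 0 0.01 0 -1;-0.0276 -0.004 -0.02 0.042 0.01 0.029 -1;-0.0276 -0.004 -0.02 0.042 0.01 0.029 -1;-0.0276 -0.004 -0.02 0.042 0.01 0.029 -1'|grep -E "wrist"
python3 plan3.py .6528 .0699 .0671 -29 35 180
```

```text
wrist_force: [-0.5, -0.1, -0.2]
q [ 19.3  -4.1 121.2 -65.2  41.8   1.7] tcp [0.6514 0.0698 0.071 ] t [ 0.706 -0.394 -0.588]
turn [-0.0006 -0.0058 -0.0002] shift [0.025 0.008 0.033]
```

```bash
H="python3 -m handwheel"
$H '0 0 0 0 0 0 1;0 0 0 0 0 0 1;0 0 0 0 0 0 1;0 0 0 0 0 0 1;0 0 0 0 0 0 1'|grep -E "tcp|wrist|gr"
python3 plan3.py .6514 .0698 .20 -29 36 180
```

```text
tcp_pos: [0.6512, 0.0697, 0.0708]
wrist_force: [0.1, 0.3, 2.0]
grip_width: 0.637
grasp_force: 63.1
q [ 19.3  -4.1 121.2 -65.2  41.8   1.7] tcp [0.6512 0.0697 0.0708] t [ 0.707 -0.393 -0.588]
turn [-0.0003 -0.0003  0.0001] shift [-1.045e+00  1.000e-03 -7.590e-01]
```

```bash
H="python3 -m handwheel"
for i in 1 2 3; do $H '0 0 0 -0.2 0 -0.15 1;0 0 0 -0.52 0 -0.38 1;0 0 0 -0.52 0 -0.38 1'|grep -E "tcp|wrist|grip";done
python3 plan3.py .55 .15 .27 -29 80 180
```

```text
tcp_pos: [0.6519, 0.07, 0.1382]
wrist_force: [-0.2, 0.3, -2.8]
grip_width: 0.639
tcp_pos: [0.6515, 0.07, 0.2016]
wrist_force: [-0.2, 0.7, -3.1]
grip_width: 0.641
tcp_pos: [0.6514, 0.07, 0.2653]
wrist_force: [-0.1, 1.3, -2.7]
grip_width: 0.637
q [ 19.4 -16.  111.8 -48.8  53.5 -22.3] tcp [0.6514 0.07   0.2653] t [ 0.708 -0.393 -0.587]
turn [ 0.      0.2446 -0.0004] shift [ 0.71   0.207 -1.059]
```

```bash
H="python3 -m handwheel"
$H '0 0.05 0 0.15 0.05 -0.2 1;0 0.1 0 0.3 0.1 -0.4 1;0 0.15 0 0.45 0.15 -0.6 1;0 0.2 0 0.6 0.2 -0.8 1;0 0.2446 0 0.7 0.2 -1 1'|grep -E "tcp|rot|wrist|grip"
python3 plan3.py .52 .20 .28 -29 126 180;python3 plan3.py .52 .20 .28 -101 126 180
```

```text
tcp_pos: [0.553, 0.147, 0.2635]
ee_rot: [-179.8, 9.5, 150.9]
wrist_force: [-0.2, -0.6, -3.2]
grip_width: 0.632
q [ 15.8 -10.7  96.9  -6.9  87.2 -45.2] tcp [0.553  0.147  0.2635] t [ 0.143 -0.084 -0.986]
turn [-0.0011  0.2529 -0.0009] shift [ 0.512  0.302 -0.254]
q [ 15.8 -10.7  96.9  -6.9  87.2 -45.2] tcp [0.553  0.147  0.2635] t [ 0.143 -0.084 -0.986]
turn [-0.0948  0.2189  0.3978] shift [ 0.512  0.302 -0.254]
```

```bash
H="python3 -m handwheel"
$H '0 0.05 0 0.1 0.06 -0.05 1;0 0.1 0 0.2 0.12 -0.1 1;0 0.15 0 0.3 0.18 -0.15 1;0 0.2 0 0.4 0.24 -0.2 1;0 0.2529 0 0.51 0.3 -0.25 1'|grep -E "tcp|rot|wrist|grip"
python3 plan3.py .51 .25 .28 -65 126 180
```

```text
tcp_pos: [0.5208, 0.1993, 0.2798]
ee_rot: [-179.6, -36.0, 150.6]
wrist_force: [0.0, 0.5, -4.0]
grip_width: 0.636
q [  7.8   7.4  82.4  23.4 118.3 -46.9] tcp [0.5208 0.1993 0.2798] t [-0.515  0.283 -0.809]
turn [-0.1182  0.0006  0.1602] shift [0.279 0.391 0.197]
```

```bash
H="python3 -m handwheel"
$H '-0.03 0 0.04 0.07 0.1 0.05 1;-0.06 0 0.08 0.14 0.2 0.1 1;-0.09 0 0.12 0.21 0.3 0.15 1;-0.118 0 0.16 0.28 0.39 0.2 1;-0.118 0 0.16 0.28 0.39 0.2 1'|grep -E "tcp|rot|wrist|grip"
python3 plan3.py .50 .33 .28 -101 126 180
```

```text
tcp_pos: [0.5088, 0.2499, 0.2799]
ee_rot: [179.7, -35.7, 115.3]
wrist_force: [-0.3, -1.3, -3.1]
grip_width: 0.639
q [  7.   -4.1  94.1  34.4 100.3 -15. ] tcp [0.5088 0.2499 0.2799] t [-0.245  0.53  -0.812]
turn [-0.1165  0.0012  0.1632] shift [0.619 0.26  0.445]
```

```bash
H="python3 -m handwheel"
$H '-0.03 0 0.04 0.15 0.06 0.1 1;-0.06 0 0.08 0.3 0.12 0.2 1;-0.09 0 0.12 0.45 0.2 0.33 1;-0.1165 0 0.163 0.62 0.26 0.445 1;-0.1165 0 0.163 0.62 0.26 0.445 1'|grep -E "tcp|rot|wrist|grip"
python3 plan3.py .493 .409 .2 -101 126 180
python3 - <<'E'
from h import *
im=snapshot("side");cv2.imwrite("pics/s3.png",cv2.resize(im[150:420,60:420],None,fx=2,fy=2));cv2.imwrite("pics/sc3.png",snapshot("scene"))
s=status.sense();T=R.from_euler("xyz",s["ee_rot"],degrees=True)
t=T.apply([0,0,1]);print("grasp pt",(s["tcp_pos"]-.019*t).round(4))
E
```

```text
tcp_pos: [0.4997, 0.331, 0.2809]
ee_rot: [179.8, -35.8, 79.4]
wrist_force: [-0.5, -0.1, -2.3]
grip_width: 0.64
q [ 16.5 -16.1 104.4  32.4  75.8  23.4] tcp [0.4997 0.331  0.2809] t [ 0.111  0.574 -0.811]
turn [-0.0001  0.0011  0.0019] shift [ 0.139 -0.213  1.096]
grasp pt [0.4985 0.3191 0.2964]
```

View pics/s3.png

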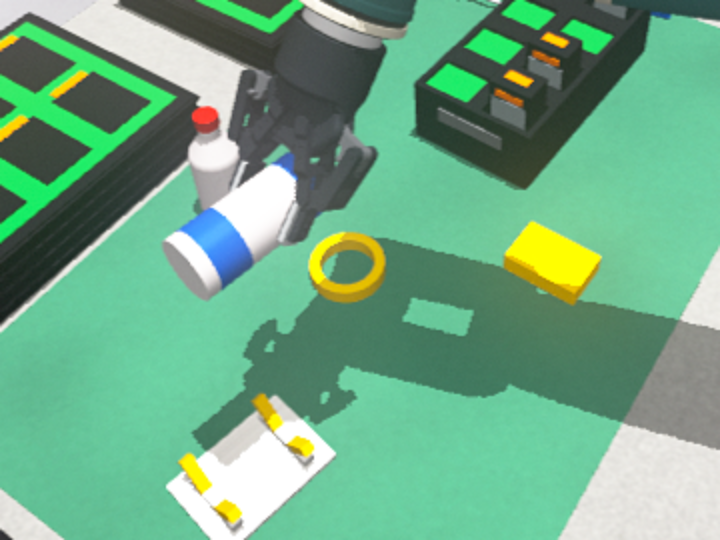

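Side crop: canister held horizontally, foot at (190,265), pointing towards the cradle side; saddles at (285,425) and (210,490). Checking that it is level while I plan.

```bash
H="python3 -m handwheel"
python3 plan3.py .4917 .4022 .14 -101 126 180
python3 - <<'E'
from h import *
g=np.array([.4985,.3191,.2964]);a=np.array([.19,.98,0])
for n in("side","scene"):
    c=calibration(n);Rm=R.from_euler("xyz",c["orientation"],degrees=True).as_matrix().T
    p=cv2.projectPoints(np.array([g+.082*a,g-.038*a]),cv2.Rodrigues(Rm)[0],-Rm@c["position"],c["K"],None)[0][:,0]
    print(n,"expect foot,cap",p.round(1))
im=cv2.imread("pics/sc3.png")
for ce,st,l in blobs(mask(im,(105,150,80),(120,255,255)),40):print(ce.round(1),st)
E
```

```text
q [ 16.3 -16.  104.4  32.4  75.9  23.2] tcp [0.5006 0.3301 0.281 ] t [ 0.111  0.574 -0.811]
turn [-0.0003  0.0011  0.0023] shift [-0.263 -0.226  1.548]
side expect foot,cap [[151.4 281.8]
 [212.5 238.3]]
scene expect foot,cap [[368.3  74.3]
 [335.9  89.3]]
[63.9 56.5] [    0     0   140   133 12005]
[187.7  30.2] [181  20  13  25 155]
[150.8  50.3] [145  31  13  33 132]
[364.9  75. ] [356  66  15  21 141]
[337.7  89.2] [330  80  18  19 233]
[488.3 133.4] [ 453  101   73   66 2706]
[ 11.5 149.9] [  0 133  30  31 354]
[140.7 316.8] [ 110  290   62   55 1872]
```

```bash
H="python3 -m handwheel"
for i in 1 2; do $H '0 0 0 -0.06 -0.05 0.35 1;0 0 0.001 -0.131 -0.113 0.774 1;0 0 0.001 -0.131 -0.113 0.774 1;0 0 0.001 -0.131 -0.113 0.774 1'|grep -E "tcp|grip";done
python3 plan3.py .4917 .4022 .036 -101 126 180
python3 - <<'E'
from h import *
im=snapshot("side");cv2.imwrite("pics/s4.png",cv2.resize(im[200:420,60:360],None,fx=2.5,fy=2.5))
E
```

```text
tcp_pos: [0.4973, 0.366, 0.2126]
grip_width: 0.636
tcp_pos: [0.4934, 0.4027, 0.1438]
grip_width: 0.64
q [ 24.3  -9.  111.5  33.7  59.4  22.6] tcp [0.4934 0.4027 0.1438] t [ 0.116  0.577 -0.809]
turn [ 0.0013 -0.0001 -0.0004] shift [-0.64  -0.018  0.867]
```

View pics/s4.png

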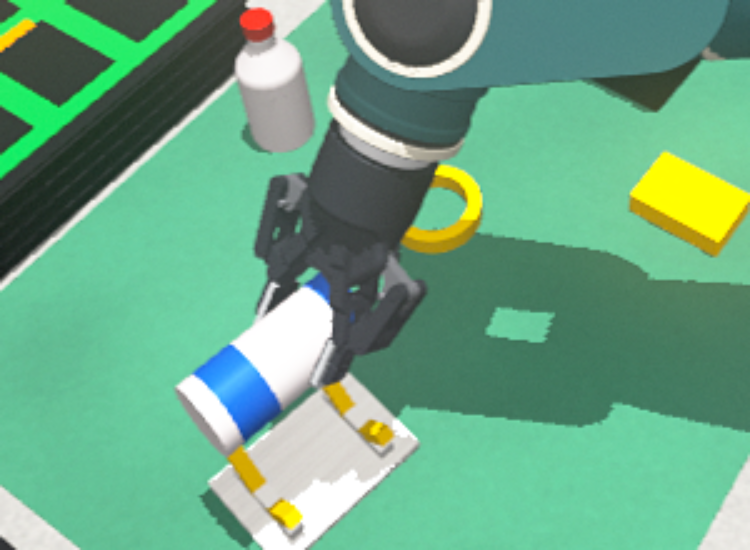

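The canister is aligned above the cradle: body from (215,420) to (310,290), saddles at (265,490) and (360,410). Lowering.

```bash
H="python3 -m handwheel"
for i in 1 2; do $H '0 0 0 -0.12 -0.009 0.17 1;0 0 0 -0.25 -0.009 0.34 1;0 0 0 -0.25 -0.009 0.34 1'|grep -E "tcp|wrist";done
$H '0 0 0 -0.03 0 0.045 1;0 0 0 -0.06 0 0.09 1;0 0 0 -0.09 0 0.12 1;0 0 0 -0.09 0 0.12 1'|grep -E "tcp|wrist"
python3 plan3.py .4917 .4022 .036 -101 126 180
```

```text
tcp_pos: [0.4904, 0.4021, 0.0962]
wrist_force: [0.6, -0.7, -2.7]
tcp_pos: [0.4894, 0.4022, 0.0543]
wrist_force: [-0.1, -0.3, -2.5]
tcp_pos: [0.4903, 0.4024, 0.0418]
wrist_force: [0.4, 0.6, -2.8]
q [ 24.4  -2.9 116.3  38.1  50.6  15. ] tcp [0.4903 0.4024 0.0418] t [ 0.114  0.576 -0.81 ]
turn [ 0.0007  0.0004 -0.0008] shift [-0.034  0.014  0.048]
```

```bash
H="python3 -m handwheel"
$H '0 0 0 -0.012 0 0.016 1;0 0 0 -0.024 0 0.032 1;0 0 0 -0.024 0 0.032 1'|grep -E "tcp|wrist"
$H '0 0 0 -0.006 0 0.008 1;0 0 0 -0.012 0 0.016 1;0 0 0 -0.012 0 0.016 1'|grep -E "tcp|wrist"
$H '0 0 0 -0.006 0 0.008 1;0 0 0 -0.006 0 0.008 1'|grep -E "tcp|wrist"
```

```text
tcp_pos: [0.4904, 0.4024, 0.038]
wrist_force: [0.5, 0.2, -2.7]
tcp_pos: [0.4906, 0.4027, 0.0377]
wrist_force: [-12.3, -9.2, 15.1]
tcp_pos: [0.4906, 0.4029, 0.0375]
wrist_force: [-18.7, -16.7, 26.5]
```

```bash
H="python3 -m handwheel"
$H '0 0 0 0.006 0 -0.008 1;0 0 0 0.012 0 -0.016 1;0 0 0 0.012 0 -0.016 1'|grep -E "tcp|wrist"
$H '0 0 0 0 0 0 0;0 0 0 0 0 0 -0.4;0 0 0 0 0 0 -1;0 0 0 0 0 0 -1;0 0 0 0 0 0 -1'|grep -E "tcp|wrist|grip"
python3 - <<'E'
from h import *
im=snapshot("side");cv2.imwrite("pics/s5.png",cv2.resize(im[240:420,60:300],None,fx=3,fy=3))
E
```

```text
tcp_pos: [0.4905, 0.4027, 0.0377]
wrist_force: [-5.6, -0.8, 6.2]
tcp_pos: [0.4904, 0.4024, 0.0371]
wrist_force: [-0.4, 0.2, -0.2]
grip_width: 1.0
```

View pics/s5.png

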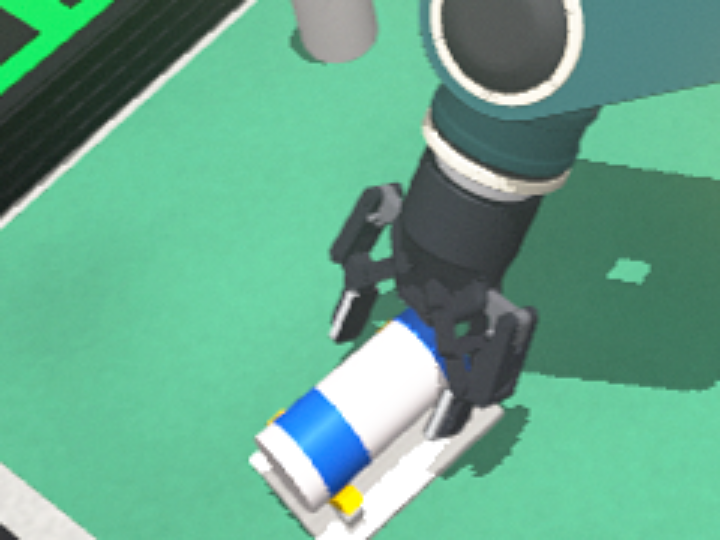

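The canister lies in both saddles (from (290,470) to (430,340) in the crop). Retracting straight up and checking.

```bash
H="python3 -m handwheel"
$H '0 0 0 0.06 0 -0.08 -1;0 0 0 0.18 0 -0.24 -1;0 0 0 0.4 0 -0.54 -1;0 0 0 0.6 0 -0.81 -1;0 0 0 0.6 0 -0.81 -1'|grep -E "tcp|wrist"
for i in 1 2; do $H '0 0 0 0.3 0 -0.4 -1;0 0 0 0.6 0 -0.81 -1;0 0 0 0.6 0 -0.81 -1'|grep -E "tcp";done
python3 - <<'E'
from h import *
for n in("side","scene"):
    im=snapshot(n);cv2.imwrite(f"pics/{n}f.png",im);c=calibration(n)
    Rm=R.from_euler("xyz",c["orientation"],degrees=True).as_matrix().T
    C=np.array([.493,.409,.05]);a=np.array([.19,.98,0])
    p=cv2.projectPoints(np.array([C+.06*a,C-.06*a,C+.004*a]),cv2.Rodrigues(Rm)[0],-Rm@c["position"],c["K"],None)[0][:,0]
    print(n,"expected foot,cap end,mid",p.round(1).tolist())
    for ce,st,l in blobs(mask(im,(105,150,60),(122,255,255)),40):print(ce.round(1),st)
a=cv2.resize(cv2.imread("pics/sidef.png")[100:420,80:400],(600,600));cv2.imwrite("pics/f1.png",a)
E
```

```text
tcp_pos: [0.4917, 0.404, 0.143]
wrist_force: [0.2, -0.5, -0.4]
tcp_pos: [0.4916, 0.4049, 0.2441]
tcp_pos: [0.4912, 0.4057, 0.3438]
side expected foot,cap end,mid [[155.4, 395.3], [207.8, 350.2], [180.7, 373.5]]
[390.6 153.8] [386 150  11   9  77]
[205.4 353.3] [192 341  25  28 270]
[160.3 376.6] [152 369  18  17 121]
[172.7 392.2] [162 381  21  23 259]
[  4.2 400.7] [  0 387  14  28 204]
scene expected foot,cap end,mid [[368.6, 128.6], [340.4, 143.1], [355.6, 135.3]]
[59.4 55.1] [    0     0   140   165 13997]
[181.7  19.5] [166   0  28  45 704]
[488.2 133.4] [ 453  101   73   66 2704]
[366.3 128. ] [359 121  13  17 102]
[343.3 140.7] [336 133  15  17 163]
[140.7 316.8] [ 110  290   62   55 1876]
```

View pics/f1.png

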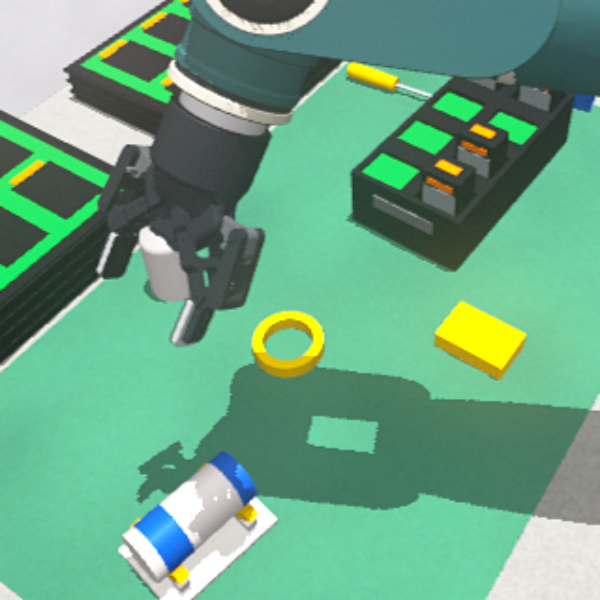

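View pics/scenef.png

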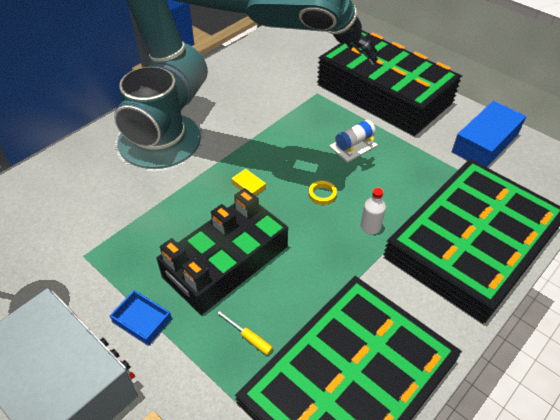

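Both views show the canister lying in the saddles, at scene (355,135) where (356,135) was expected. The four carriers stand in the box, the bystanders haven't moved and the arm is clear, so I'm handing in.

```bash
python3 -c "
from workcell import bot,status
print(status.sense()['time']);print(bot.close_job())"
```

```text
88.5
the job is handed in; nothing more can be done
None
```

I handed the job in at 88.5 s: by the wrist force and camera checks, all four carriers are home in cells 0, 2, 3 and 4, and the canister lies centred in the cradle; the hand-in returned no verdict.

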